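# Show the inner lid of a storage tin under the desk lamp

## Robot

A 7-joint arm with a two-finger parallel gripper is mounted at the origin on the work surface. World frame = base frame: x ahead of the robot, y to its left, z up, the work surface at z = 0. Lengths are in m, angles in rad, forces in N, time in s.
With the tool pointing down it reaches from about 0.4 to 0.925 m from the base axis. Payload 4.1 kg.
Tool frame: the origin (TCP) lies midway between the tips of the shut fingers; the grasp point (between the pads) lies 19 mm behind it; x points along the fingers, y is the direction in which the jaws open and shut, and the axes are right-handed (so a half turn about x gives the same grasp; the last joint's range is limited). The gripper opens to 85 mm and grips with 20 to 120 N. Pads are 22 mm wide; open, the fingers measure 114 mm over their backs; the gripper's body (76 mm by 85 mm) begins 54 mm behind the grasp point. The pads swing forward as they close: fully open they stand 13 mm farther back than shut.
Start: joints at [1.06, 0.398, 0.045, 1.537, -0.019, 1.207, -0.051], TCP at [0.26, -0.596, 0.231] pointing down, gripper open.
Joint ranges: [-2.82, 2.82], [-0.49, 2.23], [-1.37, 1.46], [0, 2.46], [-1.36, 4.5], [0.23, 2], [-2.94, 2.94]. Speed limits (rad/s): [2.57, 2.57, 3.14, 3.14, 3.14, 3.14, 3.14].

## Interface

Orientations are given as a unit quaternion [x, y, z, w].
In Python, from rig import r, optics gives the robot as it stands. The module is installed in compiled form; this text tells all that it offers.
- The arm moves only by the tool servo_tool, never from a script. Its argument "plan" is a list of rows, each a list of 7 numbers: the shift along the world's x, y, z in mm, then the turn, a rotation vector about the world's x, y, z in rad, then the gripper's target within -1 to 1 (shut at 1, half-way at 0, fully open at -1). A call has 1 to 8 rows; each row is the pose to reach, as a shift and turn from the pose commanded when the call began; what a row does not reach only later rows make up. A row lasts 1/10 s, in which the tool goes at most 50 mm and 8.59 degrees, less where a joint would pass 70% of its speed; a pose out of reach is approached as far as the arm can. A call with a gripper value outside its range is refused whole. The fingers move at their own pace and stop on an object; "grip_force" is the grip in N (left out, the last holds). Time passes only in rows, so rows that repeat a pose let the fingers close. It gives the time, the measured TCP pose, the force and the opening at its end, in the units of the state.
- r.state(): the state, without advancing time (a new reading comes with each control period).
- optics.get_image(name): name is "scene" or "side" or "wrist"; returns the picture (400x640x3 uint8, red, green, blue); there is no depth.
- optics.camera_model(name): a dict with "fx", "fy", "cx", "cy" (pixels), "R" (3x3) and "t" (3): a world point X has camera coordinates R X + t. Camera axes: x right, y down, z forward; pixel columns grow to the right and rows downward; lengths in m; the calibration is good to about 2 mm. A picture is of the moment at which its call begins: read the wrist's pose just before it. camera_model takes no time and is no camera call; for the wrist camera it gives the pose at the moment of the call.
- r.close_job(): hands the job in, once; it reports no verdict.
The state is a dict: "clock": time; "qpos": joint angles; "qd": joint speeds; "tau": joint torques, N m; "eef_pos": TCP position; "tcp_rot": TCP orientation; "wrist_force": force on the tool from outside, world axes, zero at the start; "wrist_torque": the same for the moment, N m; "gripper_width": finger opening in m.
Only numpy, scipy, OpenCV 4.12 (cv2) and the standard library are available. Lean on these libraries where they do the work, as an engineer would, in place of code of your own. Each camera call takes 0.05 s, during which the arm holds its last target.

## Task

To check the blue tin's seal, first turn the desk lamp's grey knob in small turns until the yellow pointer lies on the red mark. Then take the nested lids off the cork ring by the inner lid's orange post, lower the pair gently into the tin until fully home, and let go. Last, lift the blue outer lid alone by its collar until it is wholly above the orange post and finish while holding it there, still, level and over the tin, the inner lid undisturbed, the pointer on the mark, other things left alone.

Things in the scene. Friction and masses are not known exactly. Their poses are not given: they have to be found in the camera images.
- lamp: fixed low desk lamp: round black foot 240 mm across, flat top 30 mm high, origin under its centre. In its frame: knob axis at x = -75 mm, post axis at x = +60 mm (y = 0). The post's black head, 95 to 220 mm high, reaches 115 mm towards -y, where it shines when aimed (at the tin, about 270 mm off); at the start it is swung towards +x, away from the knob
- knob_grip (a point): middle of the grey bar grip of the aim knob, on the knob's vertical axis; 62 mm above the table; turns with the knob. The bar is 38 mm long along this point's x, 14 mm thick along its y, and spans 40 to 74 mm above the table; under it is an aluminium disc 40 mm across, 10 mm high, on the foot
- lamp_knob (a joint): angle of the aim knob, rad, growing anticlockwise seen from above; 0 when the pointer is on the mark. Range -1.2 to 2.6. It starts between 1.1 and 2.1, so it has to be turned clockwise. Stiff by about 0.07 N m; stays where it is left
- lamp_swivel (a joint): angle of the pointer, post and lamp head about the post, rad, growing anticlockwise seen from above; 0 when the pointer is on the middle of the red mark. Geared to the knob: one third of the knob's angle, same sense
- pointer_tip (a point): tip of the yellow pointer, a flat bar 6 mm wide that reaches 60 mm from the post's axis, 34 mm above the table, roughly towards the knob
- lamp_mark (a point): inner end of the red mark on the foot, where the pointer's tip belongs; 60 mm from the post's axis, 34 mm above the table. The mark is 9.5 mm wide and runs 20 mm outwards; white ticks beside it are 0.16 rad apart
- tin: fixed blue open tin, 72 mm across, 85 mm high, wall 3 mm, mouth 66 mm across; origin under its centre
- tin_mouth (a point): centre of the tin's mouth, level with its rim, 85 mm above the table
- lid_stand: fixed cork ring, 72 mm across, hole 66 mm, 30 mm high, on which the nested lids wait; origin under its centre
- inner_lid: loose inner lid, about 0.13 kg: white plug 61 mm across, 10 mm deep, tapered foot; aluminium flange 74 mm across, 10 to 14 mm above the origin; upright orange post 14 mm across, ending 80 mm above the origin. Origin: centre of the plug's underside, z up. Fully home, the flange rests on the tin's rim and the origin is 10 mm below tin_mouth
- post_grip (a point): on the axis of the inner lid's orange post, 64 mm above the inner lid's origin; the post stands bare from 44 mm (top of the outer lid's collar) to 80 mm while the outer lid is on
- outer_lid: loose blue outer lid, about 0.09 kg, 85 mm across, resting on the inner lid's flange: skirt 8 mm deep (79 mm inside), plate to 12 mm, round collar 36 mm across to 38 mm above the origin, with a 28 mm hole right through for the orange post. Origin: centre of the skirt's lower edge, z up; nested it is 6 mm above the inner lid's origin
- collar_grip (a point): centre of the outer lid's collar, 26 mm above the outer lid's origin; nested, the orange post ends 48 mm above this point
- mug: white mug, 80 mm across, 90 mm high, handle at the side; bystander, leave alone
- tape_roll: amber roll of tape lying flat, 76 mm across, 24 mm high; bystander, leave alone
- glue: white glue bottle, orange cap, 40 mm across, 100 mm high; bystander, leave alone
- notebook: grey notebook with a red band lying flat, 110 x 80 x 14 mm; bystander, leave alone
- eraser: white eraser in a card sleeve, 50 x 22 x 13 mm; bystander, leave alone
- stapler: black and grey desk stapler, 130 x 34 x 39 mm; bystander, leave alone

How it is judged:
By the outcome, as a careful person would: the job done as asked, in the order asked, and still so for the second after the job is handed in, while the arm keeps its last pose, push and grip.
It also fails if it takes over 72 s, if anything falls off the work surface, if the arm or the gripper's body presses on something with over 40 N, if the wrist force passes 120 N, or if a joint passes its speed limit or range.

## Working session

There is one attempt and no reset: what is moved stays moved. The work goes in short steps, Python scripts to look and compute and a tool call to move; the robot and the scene stay as the last step left them, time stands still between calls to the robot, and variables do not carry over. Pictures are saved under pics/ and viewed, and the job is handed in when it is done.

Besides the shell and the picture viewer there is one more tool, called as name(argument=value, ...), one argument or row to a line, values as JSON. servo_tool: Moves the arm, as the interface text tells. Its arguments: {"type":"object","properties":{"plan":{"type":"array","items":{"type":"array","items":{"type":"number"}}},"grip_force":{"type":"number"}},"required":["plan"]}

```bash
mkdir -p pics; python3 - <<'E'
from rig import r, optics
import cv2
s=r.state()
for k,v in s.items(): print(k,v)
for n in ["scene","side","wrist"]:
    im=optics.get_image(n); cv2.imwrite(f"pics/{n}0.png",im[:,:,::-1])
    m=optics.camera_model(n); print(n,{k:(v.round(3).tolist() if hasattr(v,'round') and k in 'Rt' else v) for k,v in m.items()})
E
```

```text
clock 0.0
qpos [ 1.05998445  0.39919259  0.04499837  1.53786179 -0.01870941  1.20693827
 -0.05066139]
qd [-0.00217077 -0.00274544 -0.00146977 -0.00014419 -0.00106527 -0.00055834
 -0.00033135]
tau [-3.97059648e-05 -4.75116813e+01  1.36441849e+00 -2.54220951e+01
  1.14515351e-02  9.33671632e-03 -4.26017834e-07]
eef_pos [ 0.25996197 -0.59505374  0.23027048]
tcp_rot [-0.69197436 -0.1453087   0.69233882 -0.14395769]
wrist_force [-0.64404127 -0.46106412 -0.48273705]
wrist_torque [ 0.03377686 -0.03119891 -0.02837922]
gripper_width 0.08542240435138711
scene {'fx': 419.6893449018688, 'fy': 419.6893449018688, 'cx': 310.7277517512303, 'cy': 195.5695081986215, 'R': [[0.199, 0.98, -0.013], [0.788, -0.168, -0.593], [-0.583, 0.108, -0.805]], 't': [-0.05, -0.404, 1.432]}
side {'fx': 383.7893463434094, 'fy': 383.7893463434094, 'cx': 320.2380011930456, 'cy': 200.6120672980136, 'R': [[-0.829, -0.559, 0.021], [-0.373, 0.525, -0.765], [0.417, -0.642, -0.643]], 't': [0.416, 0.323, 0.742]}
wrist {'fx': 290.827079336086, 'fy': 290.827079336086, 'cx': 321.2390988134936, 'cy': 197.12049365730238, 'R': [[0.401, -0.916, -0.002], [-0.873, -0.382, 0.304], [-0.279, -0.12, -0.953]], 't': [-0.65, -0.04, 0.38]}
```

View pics/scene0.png

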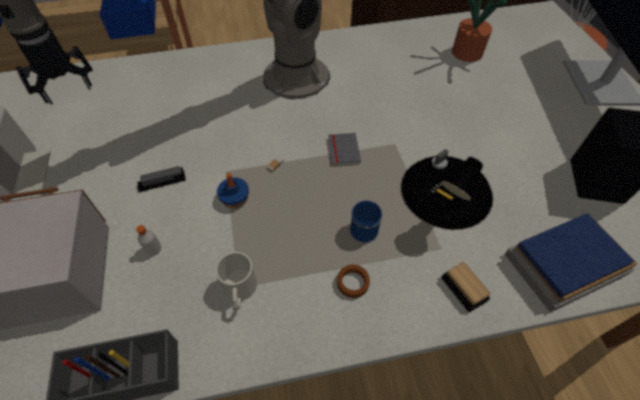

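View pics/side0.png

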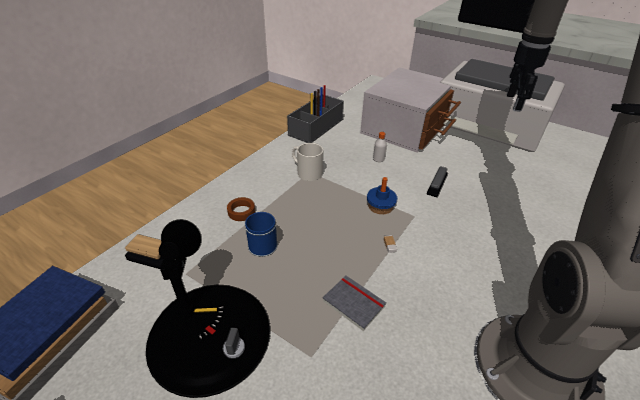

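View pics/wrist0.png

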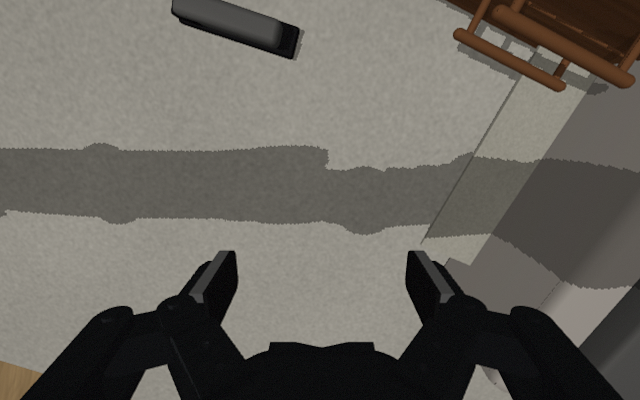

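```bash
cat > h.py <<'E'
import numpy as np, cv2
from rig import r, optics
from scipy.spatial.transform import Rotation as Ro
def ray(m,u,v):
    R=np.array(m["R"]);t=np.array(m["t"])
    d=R.T@np.array([(u-m["cx"])/m["fx"],(v-m["cy"])/m["fy"],1.]); return -R.T@t,d/np.linalg.norm(d)
def plane(m,u,v,z):
    c,d=ray(m,u,v); return c+d*(z-c[2])/d[2]
def tri(a,b):
    A=np.zeros((3,3));B=np.zeros(3)
    for c,d in (a,b):
        P=np.eye(3)-np.outer(d,d);A+=P;B+=P@c
    return np.linalg.solve(A,B)
def proj(m,X):
    x=np.array(m["R"])@np.array(X)+np.array(m["t"]); return np.array([m["fx"]*x[0]/x[2]+m["cx"],m["fy"]*x[1]/x[2]+m["cy"]])
def cmask(im,lo,hi):
    return cv2.inRange(cv2.cvtColor(im,cv2.COLOR_RGB2HSV),np.array(lo),np.array(hi))
def blobs(mask,mn=8):
    n,l,s,c=cv2.connectedComponentsWithStats(mask)
    return [(c[i].round(2).tolist(),s[i].tolist()) for i in range(1,n) if s[i][4]>=mn]
def save(n,im,crop=None,k=1):
    if crop: x0,y0,x1,y1=crop; im=im[y0:y1,x0:x1]
    cv2.imwrite("pics/"+n,cv2.resize(im,None,fx=k,fy=k,interpolation=cv2.INTER_NEAREST)[:,:,::-1])
E
python3 - <<'E'
from h import *
ld=lambda n:cv2.imread(f"pics/{n}0.png")[:,:,::-1]
S,D=ld("scene"),ld("side")
save("s_l.png",S,(390,140,510,240),4); save("d_l.png",D,(140,270,290,400),4)
save("s_t.png",S,(210,150,400,300),4)
save("d_t.png",D,(220,140,420,280),4)
for n,im in(("scene",S),("side",D)):
    print(n,"yellow",blobs(cmask(im,(22,120,120),(35,255,255))))
    print(n,"orange",blobs(cmask(im,(3,150,120),(15,255,255))))
    print(n,"blue",blobs(cmask(im,(100,120,40),(125,255,255)),30))
    print(n,"red",blobs(cmask(im,(0,150,80),(3,255,255)))+blobs(cmask(im,(170,150,80),(180,255,255))))
E
```

```text
scene yellow [([443.92, 193.33], [440, 191, 9, 6, 12]), ([111.0, 352.0], [110, 351, 3, 3, 9])]
scene orange [([139.89, 228.07], [137, 226, 7, 5, 28])]
scene blue [([127.94, 17.1], [100, 0, 55, 39, 1831]), ([232.79, 191.8], [218, 178, 30, 27, 548]), ([365.98, 213.58], [353, 202, 28, 24, 511]), ([575.24, 253.68], [521, 215, 111, 80, 4499]), ([363.98, 232.93], [351, 225, 27, 17, 281]), ([90.81, 367.67], [74, 357, 36, 23, 190])]
scene red [([64.5, 361.5], [63, 360, 4, 4, 12])]
side yellow [([311.1, 98.4], [311, 94, 2, 9, 10]), ([311.0, 108.5], [311, 104, 1, 10, 10]), ([205.75, 309.35], [195, 308, 22, 4, 55])]
side orange [([381.67, 134.63], [379, 132, 6, 7, 30]), ([383.69, 184.06], [381, 177, 6, 15, 48])]
side blue [([320.51, 102.91], [319, 87, 4, 29, 55]), ([381.32, 197.91], [367, 186, 30, 23, 502]), ([259.89, 222.62], [245, 212, 30, 22, 518]), ([262.02, 242.97], [247, 228, 30, 27, 542]), ([39.34, 314.44], [0, 266, 103, 115, 5539])]
side red [([323.71, 97.35], [323, 85, 2, 22, 31]), ([362.46, 292.6], [342, 279, 41, 28, 107]), ([210.02, 329.45], [206, 326, 10, 8, 44])]
```

```bash
python3 -c "
import cv2,numpy as np
a=cv2.imread('pics/s_l.png');b=cv2.imread('pics/d_l.png')
b=cv2.resize(b,(460,400));c=cv2.resize(a,(340,283))
o=np.zeros((400,800,3),np.uint8);o[:283,:340]=c;o[:,340:]=b;cv2.imwrite('pics/lamp.png',o)"
```

```text
(no output)
```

View pics/lamp.png

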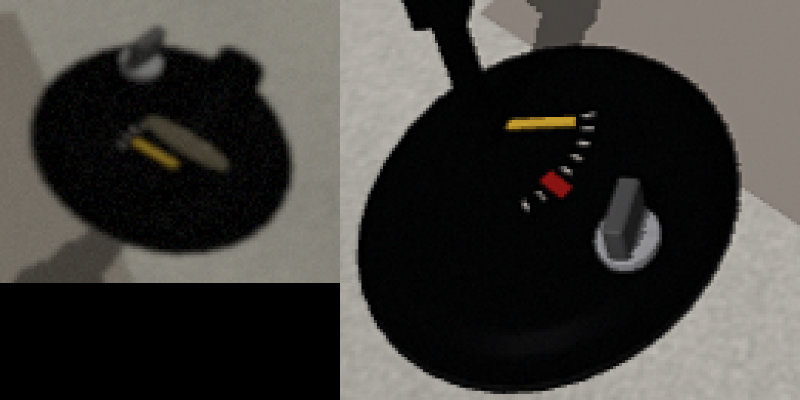

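View pics/s_t.png

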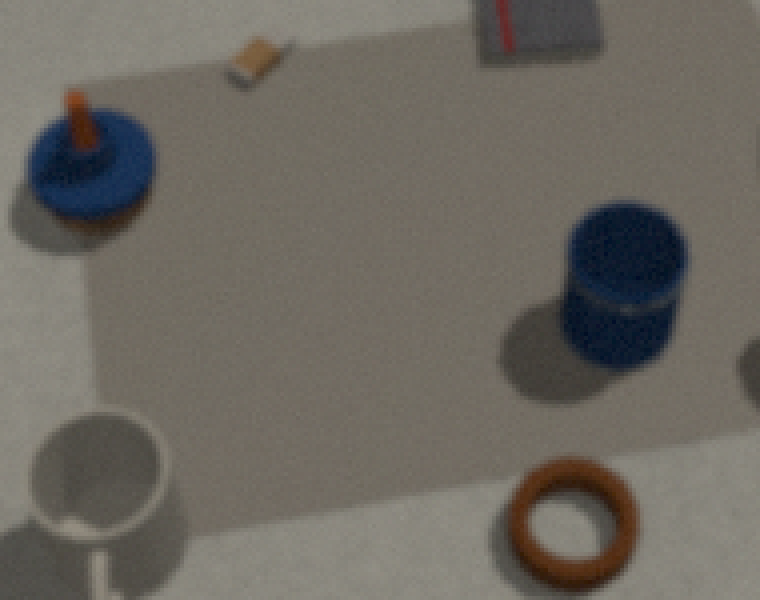

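View pics/d_t.png

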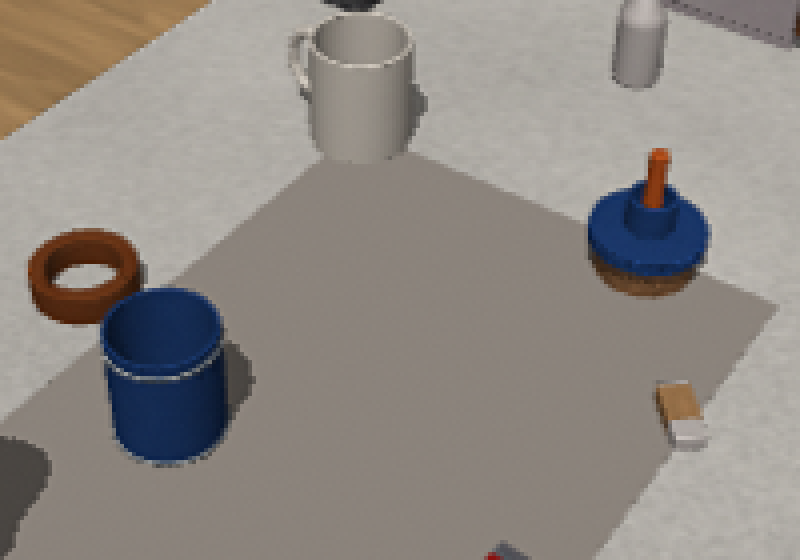

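```bash
cat >> h.py <<'E'
def circ(P):
    from scipy.optimize import least_squares
    f=lambda p:np.hypot(P[:,0]-p[0],P[:,1]-p[1])-p[2]
    q=least_squares(f,[*P[:,:2].mean(0),.05],loss='soft_l1',f_scale=.002); return q.x,np.abs(f(q.x)).mean()
E
python3 - <<'E'
from h import *
ld=lambda n:cv2.imread(f"pics/{n}0.png")[:,:,::-1].copy()
S,D=ld("scene"),ld("side");ms,md=optics.camera_model("scene"),optics.camera_model("side")
# foot in side
k=cv2.inRange(D,(0,0,0),(45,45,45));k[:285]=0
n,l,s,c=cv2.connectedComponentsWithStats(k);i=l[370,200];print(s[i])
cn=max(cv2.findContours((l==i).astype(np.uint8),cv2.RETR_EXTERNAL,cv2.CHAIN_APPROX_NONE)[0],key=len)[:,0,:]
up=np.array([p for p in cn if 262>p[1]-0*p[0] or True],float)
P=np.array([plane(md,u+0,v,0.03) for u,v in up]);print("foot z.03",circ(P))
P2=np.array([plane(md,u,v,0.03) for u,v in up if (v<345 and p[1]>0)]);print("upper half",circ(P2))
mark=plane(md,210.0,329.5,.034);tip=plane(md,216.9,309.7,.034);ptr=plane(md,205.75,309.35,.034);knob=plane(md,233.8,347,.04)
print("mark",mark,"tip",tip,"ptrc",ptr,"knobdisc",knob, plane(ms,441,164,.04))
# lids/tin blobs
for nm,m,im in(("scene",ms,S),("side",md,D)):
    print(nm)
b=lambda m,u,v:ray(m,u,v)
print("post top tri",tri(ray(ms,210+75/4,150+95/4),ray(md,220+659/4,140+153/4)))
print("collar tri", tri(ray(ms,210+86/4,150+151/4),ray(md,220+653/4,140+195/4)))
print("tin rim", plane(ms,210+629/4,150+254/4,.085),plane(md,220+162/4,140+327/4,.085),tri(ray(ms,210+629/4,150+254/4),ray(md,220+162/4,140+327/4)))
E
```

```text
[  146   285   124   113 10301]
foot z.03 (array([0.55157017, 0.31659556, 0.11737854]), np.float64(0.002947153788372757))Traceback (most recent call last):
  File "<stdin>", line 10, in <module>
NameError: name 'p' is not defined. Did you mean: 'P'?
```

```bash
python3 - <<'E'
from h import *
ms,md=optics.camera_model("scene"),optics.camera_model("side")
mark=plane(md,210.0,329.5,.034);tip=plane(md,216.9,309.7,.034);ptr=plane(md,205.75,309.35,.034);knob=plane(md,233.8,347,.04)
print("mark",mark,"tip",tip,"ptrc",ptr,"knobdisc",knob, plane(ms,441,163,.04))
print("bar top",plane(md,140+(628-340)/3.067,270+180/3.077,.074),plane(md,140+(612-340)/3.067,270+232/3.077,.074))
print("post top tri",tri(ray(ms,210+75/4,150+95/4),ray(md,220+659/4,140+153/4)))
print("collar tri", tri(ray(ms,210+86/4,150+151/4),ray(md,220+653/4,140+195/4)))
print("tin rim", plane(ms,210+629/4,150+254/4,.085),plane(md,220+162/4,140+327/4,.085),tri(ray(ms,210+629/4,150+254/4),ray(md,220+162/4,140+327/4)))
E
```

```text
mark [0.55466457 0.31005259 0.034     ] tip [0.57641339 0.27028903 0.034     ] ptrc [0.59567791 0.28266316 0.034     ] knobdisc [0.48784625 0.31248387 0.04      ] [0.49745034 0.31259437 0.04      ]
bar top [0.49664198 0.29701909 0.074     ] [0.48075989 0.32684252 0.074     ]
post top tri [ 0.46547676 -0.25223279  0.1006933 ]
collar tri [ 0.47073316 -0.25695586  0.05602897]
tin rim [0.64346137 0.05794754 0.085     ] [0.63735392 0.05787249 0.085     ] [0.64040746 0.05736465 0.08215076]
```

```bash
cat >> h.py <<'E'
def st():
    s=r.state();R=Ro.from_quat(s["tcp_rot"]).as_matrix()
    print("t",round(s["clock"],2),"p",(s["eef_pos"]*1000).round(1) if hasattr(s["eef_pos"],'round') else s["eef_pos"],"x",R[:,0].round(3),"yang",np.degrees(np.arctan2(R[1,1],R[0,1])).round(2),"F",np.round(s["wrist_force"],1),"M",np.round(s["wrist_torque"],2),"w",round(s["gripper_width"]*1000,1),"q",np.round(s["qpos"],2).tolist())
    return s,R
E
python3 - <<'E'
from h import *
s,R=st(); m=optics.camera_model("wrist"); c=-np.array(m["R"]).T@m["t"]
print(R.round(3)); print("cam in tool",R.T@(c-s["eef_pos"]),"axis in tool",(R.T@np.array(m["R"]).T)[:,2])
E
```

```text
t 0.15 p [ 260.  -595.2  230.5] x [-0.001  0.001 -1.   ] yang -66.4 F [-0.1 -0.2  0.3] M [-0.   -0.02 -0.05] w 85.4 q [1.06, 0.4, 0.05, 1.54, -0.02, 1.21, -0.05]
[[-0.001  0.4   -0.916]
 [ 0.001 -0.916 -0.4  ]
 [-1.    -0.002  0.   ]]
cam in tool [-0.14255894  0.00056395 -0.07796071] axis in tool [ 9.52753793e-01 -4.56353639e-04  3.03743314e-01]
```

servo_tool(
  plan=[
    [30,40,10,0,0,0.08,-1],
    [60,80,20,0,0,0.16,-1],
    [90,120,20,0,0,0.25,-1],
    [120,160,20,0,0,0.33,-1],
    [150,200,20,0,0,0.42,-1],
    [180,240,20,0,0,0.5,-1],
    [210,280,20,0,0,0.58,-1],
    [240,320,20,0,0,0.66,-1],
  ],
)

```text
clock: 0.95
eef_pos: [0.4997, -0.2755, 0.2513]
tcp_rot: [-0.607, -0.362, 0.607, -0.362]
wrist_force: [1.5, -0.7, 0.5]
gripper_width: 0.0855
```

servo_tool(
  plan=[
    [0,0,0,0,0,0,-1],
    [0,0,0,0,0,0,-1],
  ],
)

```text
clock: 1.15
eef_pos: [0.4997, -0.2757, 0.251]
tcp_rot: [-0.607, -0.362, 0.607, -0.362]
wrist_force: [-0.1, -0.2, 0.7]
gripper_width: 0.0852
```

```bash
python3 - <<'E'
from h import *
s,R=st(); m=optics.camera_model("wrist"); im=optics.get_image("wrist");save("w1.png",im)
np.savez("w1.npz",**{k:np.array(v) for k,v in m.items()})
E
```

```text
t 1.15 p [ 499.7 -275.7  251. ] x [-0.  0. -1.] yang -28.39 F [-0.1 -0.2  0.7] M [-0.06 -0.02  0.02] w 85.2 q [0.64, 0.25, -0.25, 1.7, 0.07, 1.2, -0.13]
```

View pics/w1.png

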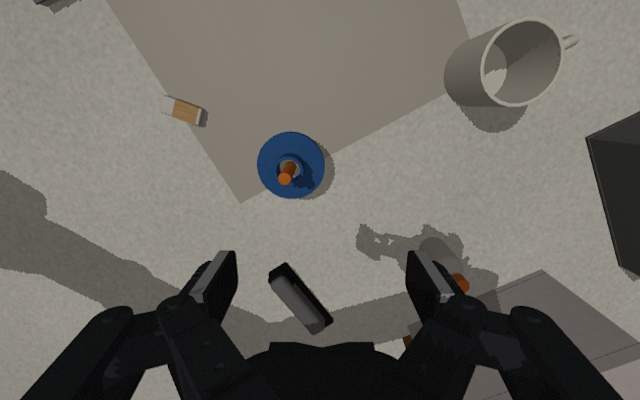

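```bash
python3 - <<'E'
from h import *
im=cv2.imread("pics/w1.png")[:,:,::-1].copy();m={k:v for k,v in np.load("w1.npz").items()}
b=cmask(im,(100,120,30),(125,255,255));o=cmask(im,(3,150,100),(18,255,255));o[:,:250]=0;o[:,330:]=0;o[210:]=0
print(blobs(b,100),blobs(o))
cn=max(cv2.findContours(b,cv2.RETR_EXTERNAL,cv2.CHAIN_APPROX_NONE)[0],key=len)[:,0,:]
for z in(.038,.032): print(z,circ(np.array([plane(m,u,v,z) for u,v in cn])))
print("post top ends",plane(m,286.5,178.5,.1),proj(m,[.468,-.255,.1]))
print("axis base circ->", proj(m,[.468,-.255,.064]))
E
```

```text
[([290.78, 163.86], [257, 132, 67, 66, 3037])] [([284.25, 176.77], [278, 164, 13, 21, 144])]
0.038 (array([ 0.46856422, -0.25327705,  0.04099263]), np.float64(0.000368059004293067))
0.032 (array([ 0.46740759, -0.25404431,  0.04168429]), np.float64(0.0003742649230887088))
post top ends [ 0.47028025 -0.25489228  0.1       ] [284.66053859 179.60113921]
axis base circ-> [288.42633423 171.95212978]
```

servo_tool(
  plan=[
    [10,45,10,0,0,0.07,-1],
    [20,90,20,0,0,0.14,-1],
    [30,135,30,0,0,0.22,-1],
    [40,180,40,0,0,0.3,-1],
    [50,225,50,0,0,0.38,-1],
    [55,270,60,0,0,0.45,-1],
    [60,315,70,0,0,0.52,-1],
    [60,360,70,0,0,0.6,-1],
  ],
)

```text
clock: 2.0
eef_pos: [0.5604, 0.082, 0.3227]
tcp_rot: [0.475, 0.523, -0.474, 0.525]
wrist_force: [0.1, -0.2, 0.3]
gripper_width: 0.0852
```

servo_tool(
  plan=[
    [5,45,0,0,0,0.07,-1],
    [5,90,0,0,0,0.14,-1],
    [5,135,0,0,0,0.22,-1],
    [5,180,0,0,0,0.3,-1],
    [5,220,0,0,0,0.38,-1],
    [5,240,0,0,0,0.39,-1],
    [5,240,0,0,0,0.39,-1],
    [5,240,0,0,0,0.39,-1],
  ],
)

```text
clock: 2.8
eef_pos: [0.5651, 0.3205, 0.3207]
tcp_rot: [0.364, 0.606, -0.365, 0.606]
wrist_force: [0.3, -1.0, -1.0]
gripper_width: 0.0851
```

```bash
python3 - <<'E'
from h import *
s,R=st(); m=optics.camera_model("wrist"); im=optics.get_image("wrist");save("w2.png",im)
np.savez("w2.npz",**{k:np.array(v) for k,v in m.items()})
E
```

```text
t 2.8 p [565.1 320.5 320.7] x [-0.    -0.002 -1.   ] yang 27.96 F [ 0.3 -1.  -1. ] M [-0.1  -0.02 -0.02] w 85.1 q [-0.1, 0.42, -0.69, 1.39, 0.26, 1.43, -0.3]
```

View pics/w2.png

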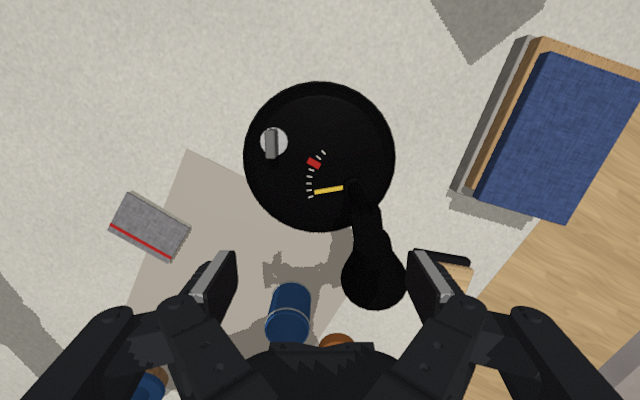

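```bash
cat >> h.py <<'E'
def lamp(im,m,dbg=None):
    k=(im.max(2)<40).astype(np.uint8)
    y=cmask(im,(20,110,100),(35,255,255)); rd=cmask(im,(0,150,80),(4,255,255))|cmask(im,(170,150,80),(180,255,255))
    out={}
    for n,mk in(("ptr",y),("mark",rd)):
        best=None
        nn,l,s,c=cv2.connectedComponentsWithStats(mk)
        for i in range(1,nn):
            if s[i][4]<20: continue
            p=plane(m,*c[i],.034)
            if np.hypot(p[0]-.555,p[1]-.315)<.13 and (best is None or s[i][4]>best[0]): best=(s[i][4],i)
        if best is None: out[n]=None; continue
        vs,us=np.where(l==best[1]); P=np.array([plane(m,u,v,.034 if n=="ptr" else .032)[:2] for u,v in zip(us,vs)])
        w,V=np.linalg.eigh(np.cov((P-P.mean(0)).T)); d=V[:,1]; out[n]=(P.mean(0),d,((P-P.mean(0))@d).min(),((P-P.mean(0))@d).max(),best[0],P)
    return out
E
python3 - <<'E'
from h import *
im=cv2.imread("pics/w2.png")[:,:,::-1].copy();m={k:v for k,v in np.load("w2.npz").items()}
o=lamp(im,m)
for n,v in o.items(): print(n,v[0],np.degrees(np.arctan2(v[1][1],v[1][0])),v[2:5])
save("w2c.png",im,(230,70,410,240),4)
k=cv2.inRange(im,(0,0,0),(40,40,40));k[:,:240]=0;k[:,400:]=0;k[180:]=0
cn=max(cv2.findContours(k,cv2.RETR_EXTERNAL,cv2.CHAIN_APPROX_NONE)[0],key=len)[:,0,:]
cn=cn[cn[:,1]<178]
for z in(0.03,.015,0): print(z,circ(np.array([plane(m,u,v,z) for u,v in cn])))
# al disc
g=((im.min(2)>100)&((im.max(2).astype(int)-im.min(2))<25)).astype(np.uint8);g[:,:250]=0;g[:,300:]=0;g[:115]=0;g[170:]=0
b=cv2.connectedComponentsWithStats(g);print(b[2],b[3])
print(plane(m,274,142.5,.04))
E
```

```text
ptr [0.5965058  0.28343119] -141.7920955985804 (np.float64(-0.02215119395051215), np.float64(0.022334618186216914), np.int32(149))
mark [0.55746983 0.30943   ] 176.57819823182734 (np.float64(-0.010603903313135658), np.float64(0.010487547080960159), np.int32(99))
0.03 (array([0.56423514, 0.31335283, 0.11294783]), np.float64(0.0003546083127155901))
0.015 (array([0.56545027, 0.31073327, 0.11685975]), np.float64(0.0003668840586242199))
0 (array([0.56666542, 0.30811368, 0.12077168]), np.float64(0.00037915931433946934))
[[     0      0    640    400 255479]
 [   250    115      5      9     27]
 [   271    127     17     28    208]
 [   260    128     14     30    286]] [[319.59662438 199.61998442]
 [251.37037037 117.74074074]
 [281.13461538 140.44230769]
 [267.52097902 142.98951049]]
[0.49323402 0.31029916 0.04      ]
```

View pics/w2c.png

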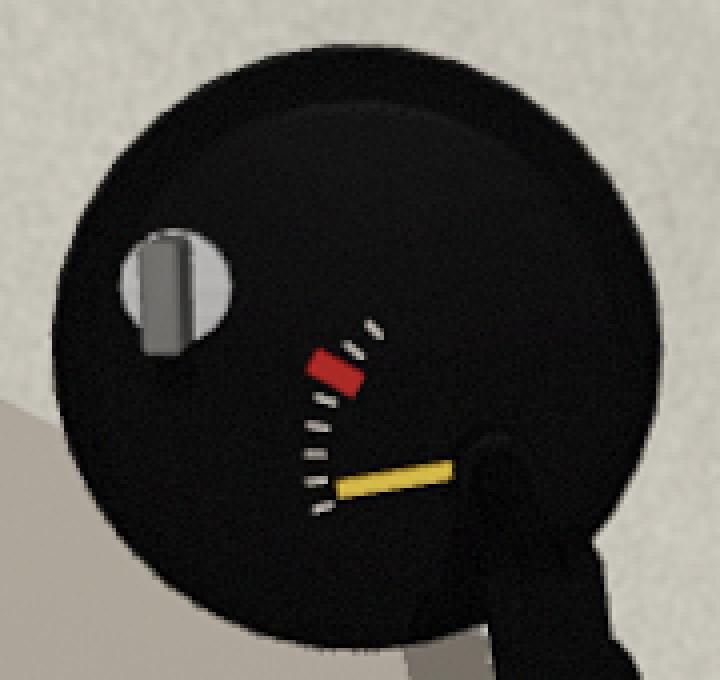

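```bash
python3 - <<'E'
from h import *
m={k:v for k,v in np.load("w2.npz").items()}
a,b=plane(m,230+162/4,70+238/4,.074),plane(m,230+161/4,70+356/4,.074)
print(a,b,(a+b)/2,np.linalg.norm(a-b),np.degrees(np.arctan2(*(a-b)[1::-1])))
E
```

```text
[0.48491134 0.32973137 0.074     ] [0.50103455 0.29427797 0.074     ] [0.49297294 0.31200467 0.074     ] 0.03894742291424106 114.45470628877561
```

servo_tool(
  plan=[
    [-30,-5,-30,0,0,-0.06,-1],
    [-60,-9,-70,0,0,-0.06,-1],
    [-72,-10,-110,0,0,-0.06,-1],
    [-72,-10,-150,0,0,-0.06,-1],
    [-72,-10,-190,0,0,-0.06,-1],
    [-72,-10,-200,0,0,-0.06,-1],
    [-72,-10,-200,0,0,-0.06,-1],
  ],
)

```text
clock: 3.55
eef_pos: [0.4923, 0.3103, 0.1203]
tcp_rot: [0.381, 0.595, -0.383, 0.595]
wrist_force: [-0.0, -0.5, 0.0]
gripper_width: 0.0857
```

```bash
python3 - <<'E'
from h import *
s,R=st(); m=optics.camera_model("wrist"); im=optics.get_image("wrist");save("w3.png",im)
np.savez("w3.npz",**{k:np.array(v) for k,v in m.items()})
E
```

```text
t 3.55 p [492.3 310.3 120.3] x [-0.002 -0.002 -1.   ] yang 24.53 F [-0.  -0.5  0. ] M [ 0.03 -0.03  0.02] w 85.7 q [-0.12, 0.45, -0.66, 1.8, 0.33, 1.0, -0.49]
```

View pics/w3.png

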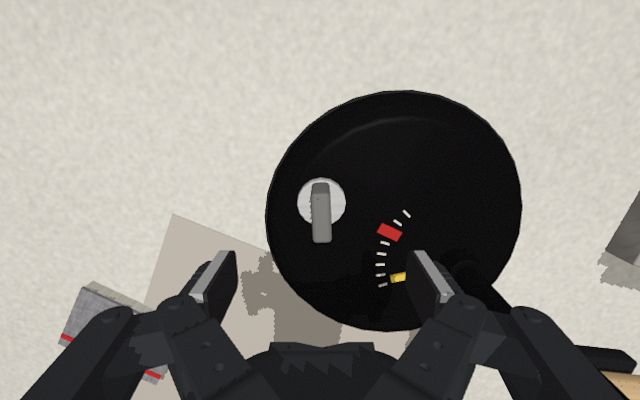

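```bash
python3 - <<'E'
from h import *
m={k:v for k,v in np.load("w3.npz").items()}
a,b=plane(m,320,192,.074),plane(m,321.5,242,.074)
print(a,b,(a+b)/2,np.linalg.norm(a-b),np.degrees(np.arctan2(*(a-b)[1::-1])))
print("disc",plane(m,321.5,201.5,.04))
E
```

```text
[0.48297251 0.32881919 0.074     ] [0.4994498  0.29523212 0.074     ] [0.49121116 0.31202565 0.074     ] 0.0374111206755108 116.13185065026784
disc [0.49139849 0.31265425 0.04      ]
```

servo_tool(
  plan=[
    [-1,1.5,-40,0,0,0.02,-1],
    [-1,1.5,-70,0,0,0.02,-1],
    [-1,1.5,-72,0,0,0.02,0],
    [-1,1.5,-72,0,0,0.02,1],
    [-1,1.5,-72,0,0,0.02,1],
    [-1,1.5,-72,0,0,0.02,1],
    [-1,1.5,-72,0,0,0.02,1],
    [-1,1.5,-72,0,0,0.02,1],
  ],
  grip_force=30,
)

```text
clock: 4.4
eef_pos: [0.4903, 0.3142, 0.051]
tcp_rot: [0.375, 0.599, -0.376, 0.599]
wrist_force: [-3.6, -2.2, 8.2]
gripper_width: 0.0137
```

servo_tool(
  plan=[
    [0,0,0,0,0,0,1],
    [0,0,0,0,0,0,1],
  ],
)

```text
clock: 4.6
eef_pos: [0.4903, 0.3142, 0.051]
tcp_rot: [0.375, 0.599, -0.376, 0.599]
wrist_force: [-4.6, -2.8, 8.3]
gripper_width: 0.0133
```

```bash
python3 - <<'E'
from h import *
s,R=st(); m=optics.camera_model("wrist"); im=optics.get_image("wrist");save("w4.png",im)
E
```

```text
t 4.6 p [490.3 314.2  51. ] x [-0.001 -0.001 -1.   ] yang 25.84 F [-4.6 -2.8  8.3] M [-0.58  0.85 -0.04] w 13.3 q [-0.16, 0.54, -0.62, 1.85, 0.41, 0.88, -0.53]
```

View pics/w4.png

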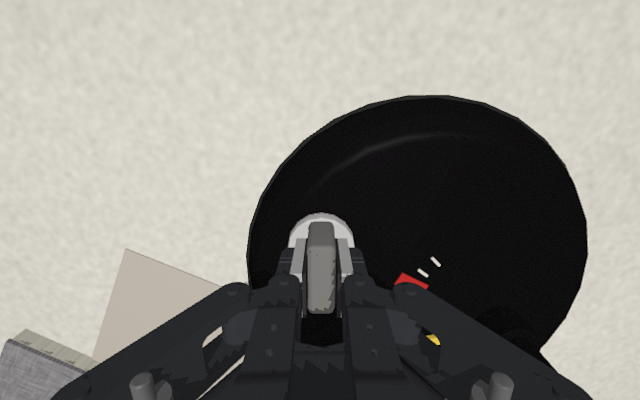

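servo_tool(
  plan=[
    [-0.5,0,3,0,0,-0.05,1],
    [-0.5,0,3,0,0,-0.12,1],
    [-0.5,0,3,0,0,-0.2,1],
    [-0.5,0,3,0,0,-0.28,1],
    [-0.5,0,3,0,0,-0.36,1],
    [-0.5,0,3,0,0,-0.44,1],
    [-0.5,0,3,0,0,-0.5,1],
    [-0.5,0,3,0,0,-0.5,1],
  ],
)

```text
clock: 5.45
eef_pos: [0.4916, 0.3144, 0.0512]
tcp_rot: [0.513, 0.487, -0.511, 0.487]
wrist_force: [4.5, 3.0, -13.2]
gripper_width: 0.0133
```

```bash
python3 - <<'E'
from h import *
s,R=st(); im=optics.get_image("side");m=optics.camera_model("side")
o=lamp(im,m)
for n,v in o.items():
    if v: print(n,v[0],np.degrees(np.arctan2(v[1][1],v[1][0])),v[2:5])
save("d5.png",im,(130,210,290,400),3)
E
```

```text
t 5.45 p [491.6 314.4  51.2] x [ 0.002  0.002 -1.   ] yang -2.86 F [  4.5   3.  -13.2] M [ 0.63 -1.11 -0.06] w 13.3 q [-0.25, 0.52, -0.51, 1.86, 0.33, 0.85, -0.97]
mark [0.55594181 0.30916931] -179.85336079367903 (np.float64(-0.010403967749612044), np.float64(0.008946500859925719), np.int32(45))
```

View pics/d5.png

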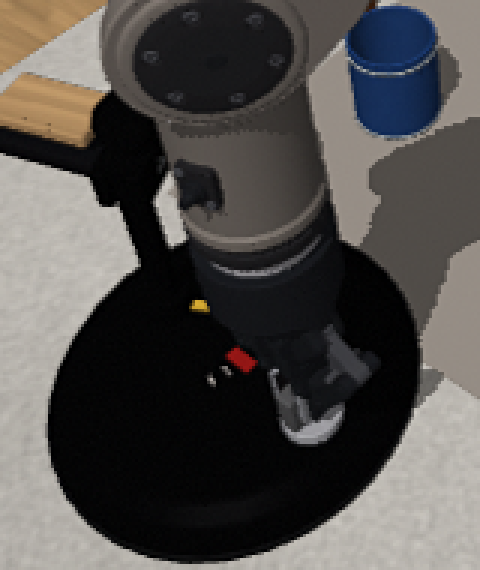

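servo_tool(
  plan=[
    [0,0,-1.8,0,0,-0.08,1],
    [0,0,-1.8,0,0,-0.16,1],
    [0,0,-1.8,0,0,-0.24,1],
    [0,0,-1.8,0,0,-0.32,1],
    [0,0,-1.8,0,0,-0.4,1],
    [0,0,-1.8,0,0,-0.48,1],
    [0,0,-1.8,0,0,-0.56,1],
    [0,0,-1.8,0,0,-0.6,1],
  ],
)

```text
clock: 6.3
eef_pos: [0.4933, 0.3138, 0.0511]
tcp_rot: [0.635, 0.313, -0.632, 0.314]
wrist_force: [5.7, -0.4, -4.8]
gripper_width: 0.0133
```

servo_tool(
  plan=[
    [0,0,0,0,0,-0.08,1],
    [0,0,0,0,0,-0.16,1],
    [0,0,0,0,0,-0.24,1],
    [0,0,0,0,0,-0.32,1],
    [0,0,0,0,0,-0.4,1],
    [0,0,0,0,0,-0.4,1],
  ],
)

```text
clock: 6.9
eef_pos: [0.4941, 0.3129, 0.0511]
tcp_rot: [0.685, 0.181, -0.681, 0.182]
wrist_force: [6.5, -1.5, -4.7]
gripper_width: 0.0135
```

```bash
python3 - <<'E'
from h import *
s,R=st()
for n in("side","scene","wrist"):
    im=optics.get_image(n);m=optics.camera_model(n)
    o=lamp(im,m)
    print(n)
    for k,v in o.items():
        if v: print(k,v[0],np.degrees(np.arctan2(v[1][1],v[1][0])),v[2:5])
    if n=="side": save("d6.png",im,(130,210,290,400),3)
    else: save(f"{n}6.png",im)
E
```

```text
t 6.9 p [494.1 312.9  51.1] x [ 0.006 -0.    -1.   ] yang -60.26 F [ 6.5 -1.5 -4.7] M [-0.4  -1.36 -0.09] w 13.5 q [-0.43, 0.49, -0.27, 1.86, 0.18, 0.81, -1.84]
side
ptr [0.59233323 0.30148097] -173.3881970675503 (np.float64(-0.01832366489815447), np.float64(0.023850599888676917), np.int32(58))
mark [0.55832883 0.31067488] 165.36869085739576 (np.float64(-0.007928400101365635), np.float64(0.011381955526942714), np.int32(26))
scene
wrist
ptr [0.59051099 0.30091298] -171.22683355301444 (np.float64(-0.022036811656970096), np.float64(0.023620532627501127), np.int32(1266))
mark [0.55796769 0.30922375] 178.19811328034288 (np.float64(-0.010020127174038362), np.float64(0.01038169398751229), np.int32(679))
```

View pics/wrist6.png

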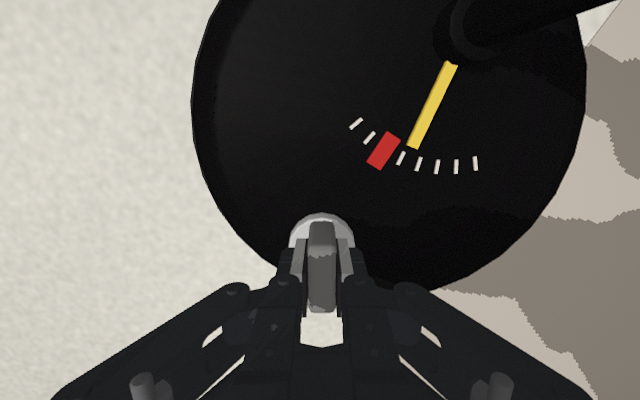

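View pics/d6.png

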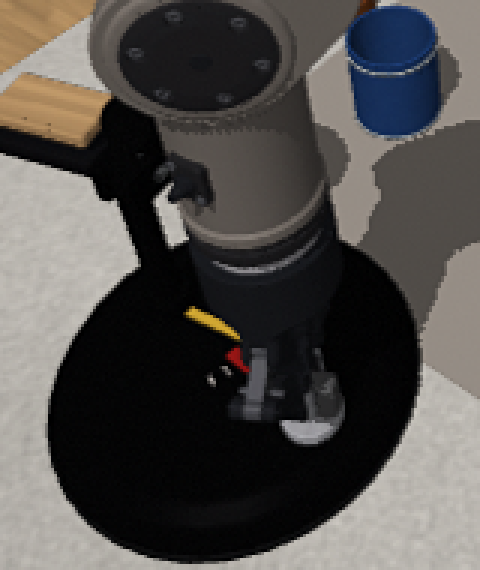

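servo_tool(
  plan=[
    [-0.8,0.2,-0.6,0,0,-0.08,1],
    [-0.8,0.2,-0.6,0,0,-0.16,1],
    [-0.8,0.2,-0.6,0,0,-0.24,1],
    [-0.8,0.2,-0.6,0,0,-0.32,1],
    [-0.8,0.2,-0.6,0,0,-0.4,1],
    [-0.8,0.2,-0.6,0,0,-0.46,1],
    [-0.8,0.2,-0.6,0,0,-0.5,1],
    [-0.8,0.2,-0.6,0,0,-0.5,1],
  ],
)

```text
clock: 7.85
eef_pos: [0.4944, 0.3114, 0.0511]
tcp_rot: [0.71, 0.006, -0.705, 0.007]
wrist_force: [6.9, -4.9, -2.0]
gripper_width: 0.0132
```

```bash
cat >> h.py <<'E'
def lampdiff(name="wrist",fn=None):
    m=optics.camera_model(name);im=optics.get_image(name);o=lamp(im,m)
    if fn: save(fn,im)
    for k,v in o.items():
        if v: print(k,v[0],np.degrees(np.arctan2(v[1][1],v[1][0])).round(2),v[4])
    p,k=o["ptr"],o["mark"]; d=p[1]*np.sign(p[1]@(k[0]-p[0])); L=((p[5]-p[0])@d).max()
    ax=p[0]+d*(L-.06); a=lambda w:np.degrees(np.arctan2(w[1],w[0]))%360
    print("axis",ax,"ptr ang",a(d),"mark ang",a(k[0]-ax),"swivel deg",(a(d)-a(k[0]-ax)), "fixed-axis",a(p[0]-[.6265,.3064])-a(k[0]-[.6265,.3064]))
E
python3 - <<'E'
from h import *
st();lampdiff("wrist","w7.png")
E
```

```text
t 7.85 p [494.4 311.4  51.1] x [ 0.007 -0.002 -1.   ] yang -88.93 F [ 6.9 -4.9 -2. ] M [-1.06 -1.48 -0.03] w 13.2 q [-0.52, 0.48, -0.16, 1.86, 0.11, 0.8, -2.28]
ptr [0.59025718 0.30727544] 179.25 1257
mark [0.55738954 0.30901971] 179.84 649
axis [0.62678827 0.3067971 ] ptr ang 179.24980006733486 mark ang 178.1656331792113 swivel deg 1.0841668881235478 fixed-axis 0.7871148302199344
```

View pics/w7.png

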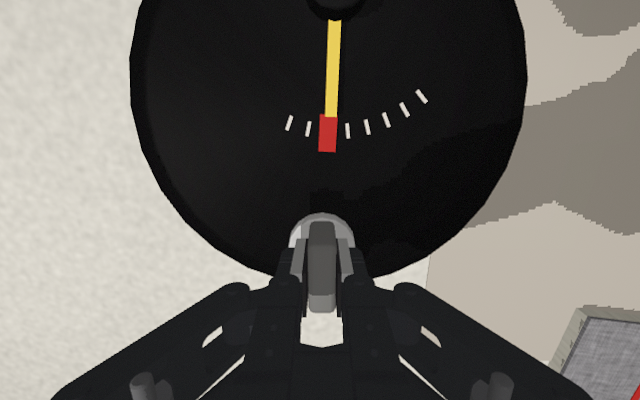

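servo_tool(
  plan=[
    [0,0,0,0,0,-0.03,1],
    [0,0,0,0,0,-0.06,1],
    [0,0,0,0,0,-0.06,1],
    [0,0,0,0,0,-0.06,1],
  ],
)

```text
clock: 8.3
eef_pos: [0.4945, 0.3113, 0.0511]
tcp_rot: [0.709, -0.015, -0.704, -0.014]
wrist_force: [7.7, -5.6, -1.3]
gripper_width: 0.0133
```

```bash
python3 - <<'E'
from h import *
st();lampdiff("wrist","w8.png")
E
```

```text
t 8.3 p [494.5 311.3  51.1] x [ 0.007 -0.002 -1.   ] yang -92.35 F [ 7.7 -5.6 -1.3] M [-1.13 -1.5  -0.05] w 13.3 q [-0.53, 0.48, -0.14, 1.86, 0.1, 0.8, -2.33]
ptr [0.59019086 0.30805841] 177.91 1238
mark [0.55752894 0.30883985] 179.32 663
axis [0.62671198 0.30672419] ptr ang 177.90774555844985 mark ang 178.24840475622338 swivel deg -0.34065919777353315 fixed-axis -0.5891623413236005
```

servo_tool(
  plan=[
    [1,-0.8,0,0,0,0,1],
    [1,-0.8,0,0,0,0,0.5],
    [1,-0.8,0,0,0,0,-0.5],
    [1,-0.8,0,0,0,0,-1],
    [1,-0.8,0,0,0,0,-1],
    [1,-0.8,5,0,0,0,-1],
    [1,-0.8,40,0,0,0,-1],
    [1,-0.8,80,0,0,0,-1],
  ],
)

```text
clock: 9.15
eef_pos: [0.4894, 0.3131, 0.1296]
tcp_rot: [-0.706, 0.014, 0.708, 0.012]
wrist_force: [0.3, 0.5, -0.3]
gripper_width: 0.0852
```

```bash
python3 - <<'E'
from h import *
st();lampdiff("wrist","w9.png")
E
```

```text
t 9.15 p [489.4 313.1 129.6] x [-0.003 -0.002 -1.   ] yang -92.15 F [ 0.3  0.5 -0.3] M [ 0.03 -0.01  0.  ] w 85.2 q [-0.52, 0.38, -0.16, 1.81, 0.07, 0.96, -2.31]
ptr [0.5898633  0.30820437] 177.96 577
mark [0.55743198 0.30909264] 179.71 302
axis [0.62729602 0.30687417] ptr ang 177.9648073368242 mark ang 178.18123466442339 swivel deg -0.2164273275991775 fixed-axis -0.5869920790244407
```

View pics/w9.png

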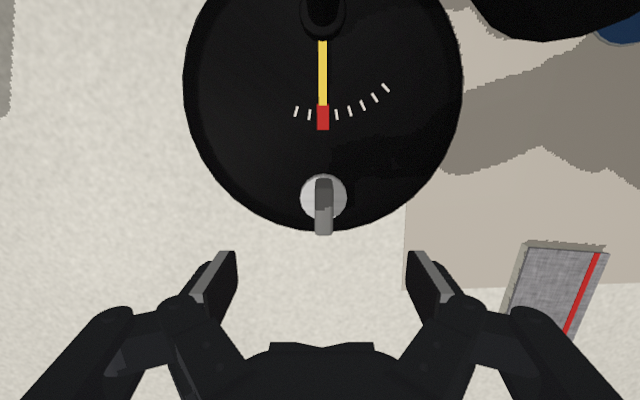

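servo_tool(
  plan=[
    [0,0,50,0,0,0.14,-1],
    [0,0,100,0,0,0.28,-1],
    [0,-10,150,0,0,0.42,-1],
    [20,-50,170,0,0,0.56,-1],
    [45,-90,170,0,0,0.7,-1],
    [70,-130,170,0,0,0.84,-1],
    [95,-170,170,0,0,0.98,-1],
    [120,-210,170,0,0,1.12,-1],
  ],
)

```text
clock: 10.0
eef_pos: [0.6114, 0.1022, 0.3005]
tcp_rot: [0.605, 0.366, -0.605, 0.366]
wrist_force: [0.1, 1.5, -0.5]
gripper_width: 0.0851
```

servo_tool(
  plan=[
    [30,-30,0,0,0,0.14,-1],
    [50,-40,0,0,0,0.28,-1],
    [50,-40,0,0,0,0.42,-1],
    [50,-40,0,0,0,0.56,-1],
    [50,-40,0,0,0,0.56,-1],
    [50,-40,0,0,0,0.56,-1],
  ],
)

```text
clock: 10.6
eef_pos: [0.6606, 0.0638, 0.3001]
tcp_rot: [0.483, 0.517, -0.483, 0.517]
wrist_force: [-0.4, -0.7, -0.3]
gripper_width: 0.0852
```

```bash
python3 - <<'E'
from h import *
s,R=st(); m=optics.camera_model("wrist"); im=optics.get_image("wrist");save("w10.png",im)
np.savez("w10.npz",**{k:np.array(v) for k,v in m.items()})
E
```

```text
t 10.6 p [660.6  63.8 300.1] x [ 0.  0. -1.] yang 3.92 F [-0.4 -0.7 -0.3] M [-0.02  0.05  0.  ] w 85.2 q [0.02, 0.39, -0.25, 1.4, 0.1, 1.36, -0.17]
```

View pics/w10.png

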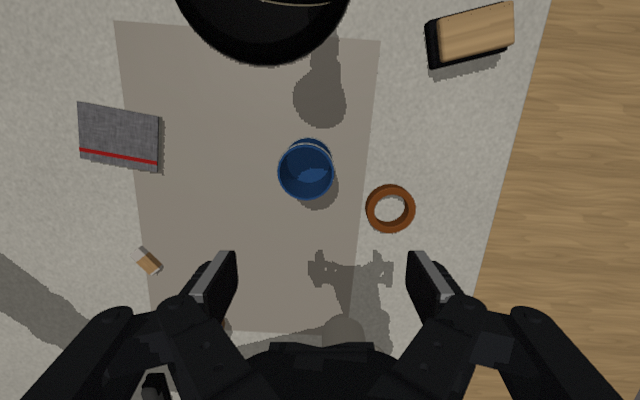

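```bash
python3 - <<'E'
from h import *
im=cv2.imread("pics/w10.png")[:,:,::-1].copy();m={k:v for k,v in np.load("w10.npz").items()}
save("w10c.png",im,(265,125,345,215),6)
b=cmask(im,(100,100,30),(125,255,255));print(blobs(b,100))
cn=max(cv2.findContours(b[:230],cv2.RETR_EXTERNAL,cv2.CHAIN_APPROX_NONE)[0],key=len)[:,0,:]
for vm in(165,172,180):
    c=cn[cn[:,1]>vm]; print(vm,circ(np.array([plane(m,u,v,.085) for u,v in c])))
E
```

```text
[([312.46, 142.61], [293, 138, 37, 16, 125]), ([305.34, 171.91], [278, 145, 56, 55, 2441])]
165 (array([0.64139804, 0.05807486, 0.03470777]), np.float64(0.0002711827547741277))
172 (array([0.64140868, 0.05820535, 0.03480684]), np.float64(0.0002713298335769013))
180 (array([0.64143335, 0.05834058, 0.03491697]), np.float64(0.0002770331023936798))
```

View pics/w10c.png

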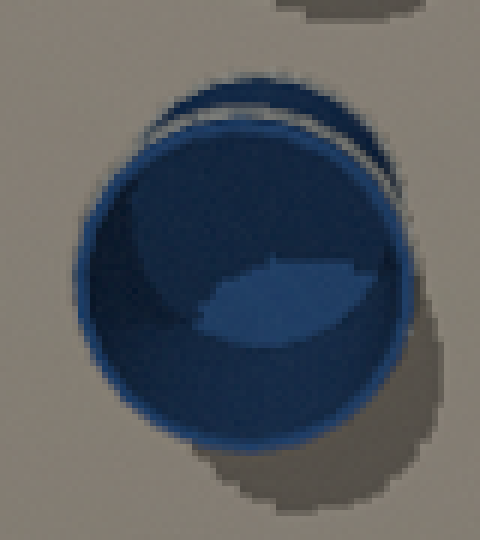

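servo_tool(
  plan=[
    [-25,-40,0,0,0,-0.07,-1],
    [-50,-80,0,0,0,-0.14,-1],
    [-75,-120,0,0,0,-0.21,-1],
    [-100,-160,-20,0,0,-0.28,-1],
    [-125,-200,-50,0,0,-0.35,-1],
    [-150,-240,-80,0,0,-0.42,-1],
    [-172,-280,-110,0,0,-0.49,-1],
    [-192,-318,-130,0,0,-0.56,-1],
  ],
)

```text
clock: 11.45
eef_pos: [0.4738, -0.2432, 0.176]
tcp_rot: [0.607, 0.363, -0.607, 0.363]
wrist_force: [0.2, -0.0, -0.6]
gripper_width: 0.0852
```

servo_tool(
  plan=[
    [0,0,0,0,0,0,-1],
    [0,0,0,0,0,0,-1],
  ],
)

```text
clock: 11.65
eef_pos: [0.4742, -0.2434, 0.1765]
tcp_rot: [-0.607, -0.363, 0.607, -0.363]
wrist_force: [0.7, 0.7, 0.2]
gripper_width: 0.0852
```

```bash
python3 - <<'E'
from h import *
s,R=st(); m=optics.camera_model("wrist"); im=optics.get_image("wrist");save("w11.png",im)
np.savez("w11.npz",**{k:np.array(v) for k,v in m.items()})
b=cmask(im,(100,120,30),(125,255,255));o=cmask(im,(3,150,100),(18,255,255))
print(blobs(b,100),blobs(o,20))
cn=max(cv2.findContours(b,cv2.RETR_EXTERNAL,cv2.CHAIN_APPROX_NONE)[0],key=len)[:,0,:]
for z in(.038,.032): print(z,circ(np.array([plane(m,u,v,z) for u,v in cn])))
save("w11c.png",im,(240,130,400,290),4)
E
```

```text
t 11.65 p [ 474.2 -243.4  176.5] x [-0.001  0.    -1.   ] yang -28.22 F [0.7 0.7 0.2] M [ 0.06 -0.01  0.03] w 85.2 q [0.41, 0.24, -0.02, 1.88, 0.0, 1.02, -0.1]
[([320.52, 192.4], [280, 155, 82, 80, 4421])] [([318.85, 214.81], [313, 195, 16, 33, 288])]
0.038 (array([ 0.46860612, -0.25276966,  0.04132019]), np.float64(0.00032869294959065123))
0.032 (array([ 0.46769209, -0.25442214,  0.04220234]), np.float64(0.0003357093698157499))
```

View pics/w11c.png

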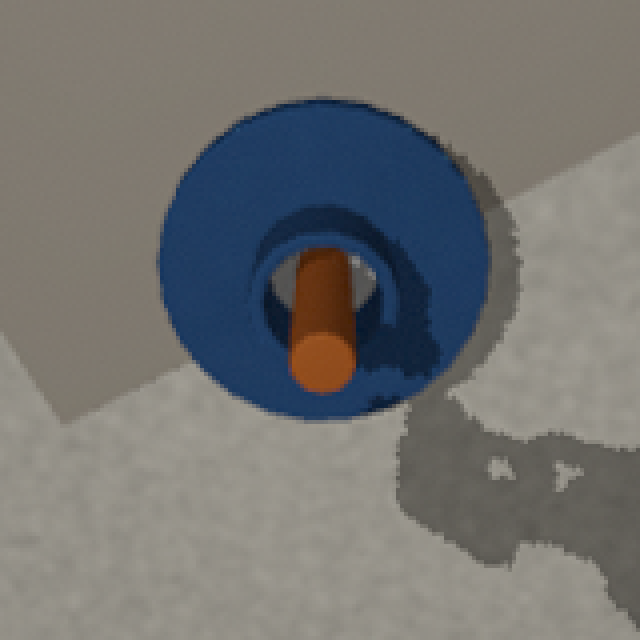

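```bash
python3 - <<'E'
from h import *
m={k:v for k,v in np.load("w11.npz").items()}
print("post top",plane(m,240+323/4,130+362/4,.1)); print("collar top ctr",plane(m,240+325/4,130+308/4,.064))
E
```

```text
post top [ 0.46846963 -0.25401763  0.1       ]
collar top ctr [ 0.4682176  -0.25524592  0.064     ]
```

servo_tool(
  plan=[
    [-5.7,-10.6,-30,0,0,0,-1],
    [-5.7,-10.6,-70,0,0,0,-1],
    [-5.7,-10.6,-100,0,0,0,-1],
    [-5.7,-10.6,-106,0,0,0,-0.5],
    [-5.7,-10.6,-106,0,0,0,1],
    [-5.7,-10.6,-106,0,0,0,1],
    [-5.7,-10.6,-106,0,0,0,1],
    [-5.7,-10.6,-106,0,0,0,1],
  ],
  grip_force=50,
)

```text
clock: 12.5
eef_pos: [0.4698, -0.2534, 0.0722]
tcp_rot: [0.606, 0.364, -0.606, 0.365]
wrist_force: [1.4, 0.2, -3.0]
gripper_width: 0.0125
```

servo_tool(
  plan=[
    [0,0,0,0,0,0,1],
    [0,0,0,0,0,0,1],
  ],
)

```text
clock: 12.7
eef_pos: [0.4699, -0.2534, 0.0721]
tcp_rot: [0.607, 0.364, -0.606, 0.365]
wrist_force: [-1.5, 1.4, 5.6]
gripper_width: 0.0122
```

```bash
python3 - <<'E'
from h import *
s,R=st(); im=optics.get_image("wrist");save("w12.png",im)
im=optics.get_image("side");save("d12.png",im,(320,120,450,230),5)
E
```

```text
t 12.7 p [ 469.9 -253.4   72.1] x [ 0.002 -0.    -1.   ] yang -28.02 F [-1.5  1.4  5.6] M [ 0.26  0.34 -0.03] w 12.2 q [0.43, 0.37, -0.01, 1.97, 0.01, 0.8, -0.08]
```

View pics/w12.png

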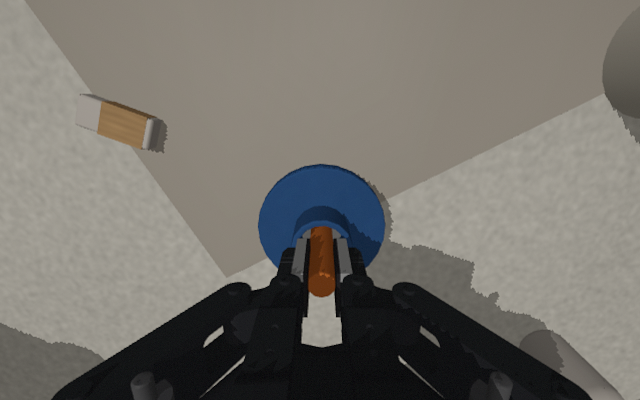

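View pics/d12.png

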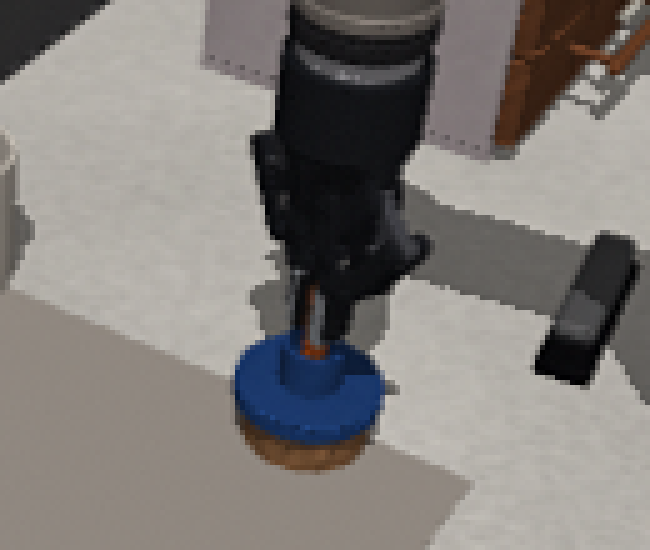

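servo_tool(
  plan=[
    [0,0,3,0,0,0,1],
    [0,0,8,0,0,0,1],
    [0,0,16,0,0,0,1],
    [0,0,26,0,0,0,1],
    [0,0,38,0,0,0,1],
    [0,0,46,0,0,0,1],
    [0,0,50,0,0,0,1],
    [0,0,50,0,0,0,1],
  ],
)

```text
clock: 13.6
eef_pos: [0.4698, -0.2535, 0.1216]
tcp_rot: [0.606, 0.364, -0.606, 0.365]
wrist_force: [0.9, -0.8, -1.6]
gripper_width: 0.0123
```

```bash
python3 - <<'E'
from h import *
s,R=st()
im=optics.get_image("side");save("d13.png",im,(320,100,450,230),4)
m=optics.camera_model("wrist");im=optics.get_image("wrist");save("w13.png",im)
E
```

```text
t 13.6 p [ 469.8 -253.5  121.6] x [ 0.002 -0.001 -1.   ] yang -28.02 F [ 0.9 -0.8 -1.6] M [-0.    0.01  0.05] w 12.3 q [0.42, 0.31, -0.01, 1.93, 0.0, 0.9, -0.08]
```

View pics/d13.png

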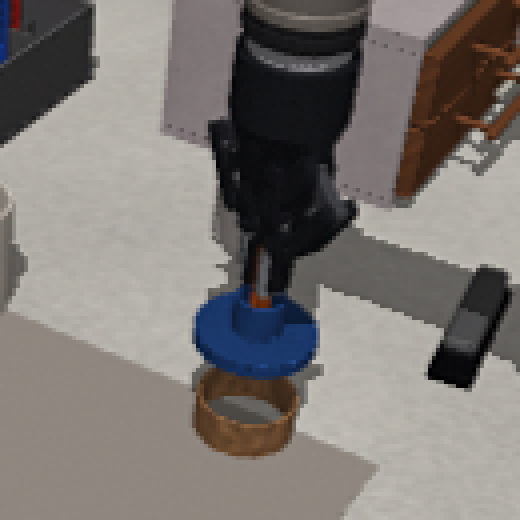

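View pics/w13.png

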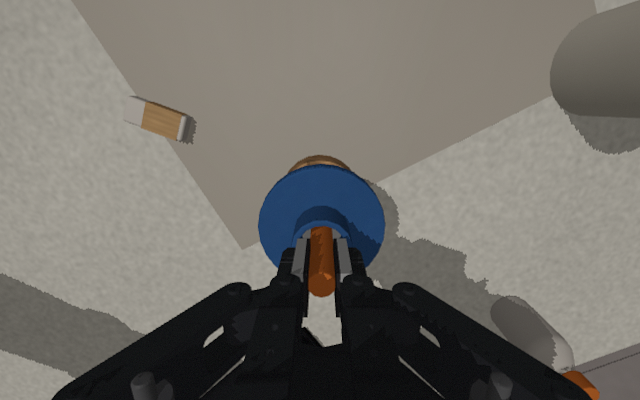

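```bash
python3 - <<'E'
from h import *
im=cv2.imread("pics/w13.png")[:,:,::-1].copy();m=optics.camera_model("wrist")
save("w13c.png",im,(260,150,390,310),4)
s,R=st();print(plane(m,321.5,286.5,.1496))
b=cmask(im,(100,120,30),(125,255,255));b[250:]=0
cn=max(cv2.findContours(b,cv2.RETR_EXTERNAL,cv2.CHAIN_APPROX_NONE)[0],key=len)[:,0,:];cn=cn[(cn[:,1]<245)&~((cn[:,1]>205)&(abs(cn[:,0]-321)<55))]
print(circ(np.array([plane(m,u,v,.0876) for u,v in cn])))
E
```

```text
t 13.7 p [ 469.  -253.2  120.6] x [-0.  0. -1.] yang -28.01 F [ 1.2 -0.  -2.5] M [-0.07 -0.01 -0.01] w 12.4 q [0.42, 0.31, -0.01, 1.93, 0.0, 0.9, -0.08]
[ 0.46908864 -0.25450694  0.1496    ]
(array([ 0.47003084, -0.2521063 ,  0.04078559]), np.float64(0.00031327748223150764))
```

View pics/w13c.png

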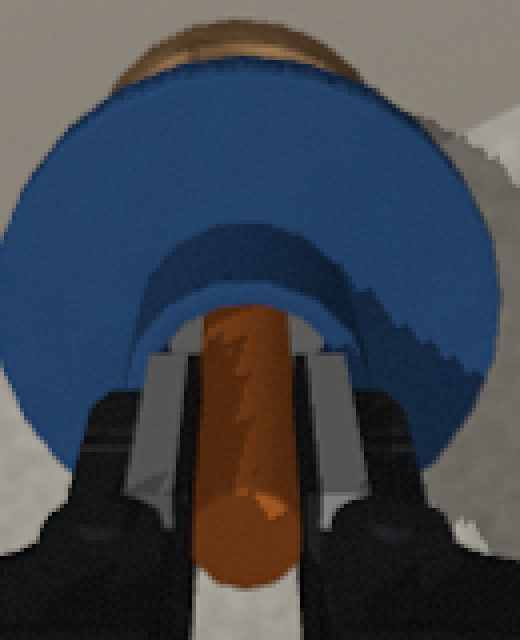

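servo_tool(
  plan=[
    [0,0,15,0,0,0,1],
    [3,5,40,0,0,0.02,1],
    [12,22,65,0,0,0.06,1],
    [26,47,78,0,0,0.11,1],
    [42,76,80,0,0,0.16,1],
    [58,106,80,0,0,0.21,1],
    [75,136,80,0,0,0.26,1],
    [92,167,80,0,0,0.31,1],
  ],
)

```text
clock: 14.5
eef_pos: [0.5613, -0.0853, 0.2001]
tcp_rot: [-0.542, -0.454, 0.543, -0.454]
wrist_force: [0.4, -0.2, -2.0]
gripper_width: 0.0123
```

servo_tool(
  plan=[
    [17,31,0,0,0,0.05,1],
    [34,62,0,0,0,0.1,1],
    [50,91,0,0,0,0.15,1],
    [64,117,0,0,0,0.2,1],
    [74,135,0,0,0,0.24,1],
    [79,143,0,0,0,0.26,1],
    [80,145,0,0,0,0.26,1],
    [80,145,0,0,0,0.26,1],
  ],
)

```text
clock: 15.3
eef_pos: [0.6409, 0.0572, 0.2004]
tcp_rot: [0.479, 0.519, -0.48, 0.52]
wrist_force: [-0.6, -0.4, -3.3]
gripper_width: 0.0122
```

```bash
python3 - <<'E'
from h import *
s,R=st()
m=optics.camera_model("wrist");im=optics.get_image("wrist");save("w14.png",im)
np.savez("w14.npz",**{k:np.array(v) for k,v in m.items()})
im=optics.get_image("side");save("d14.png",im,(180,110,340,270),4)
im=optics.get_image("scene");save("s14.png",im,(300,130,460,260),4)
s,R=st()
E
```

```text
t 15.3 p [640.9  57.2 200.4] x [-0.001 -0.001 -1.   ] yang 4.54 F [-0.6 -0.4 -3.3] M [-0.07  0.04  0.03] w 12.2 q [0.03, 0.42, -0.25, 1.58, 0.11, 1.16, -0.17]
t 15.45 p [640.9  56.6 200.7] x [-0.    -0.001 -1.   ] yang 4.49 F [ 0.4  0.  -2.1] M [ 0.04  0.   -0.04] w 12.4 q [0.03, 0.42, -0.25, 1.58, 0.11, 1.16, -0.17]
```

View pics/w14.png

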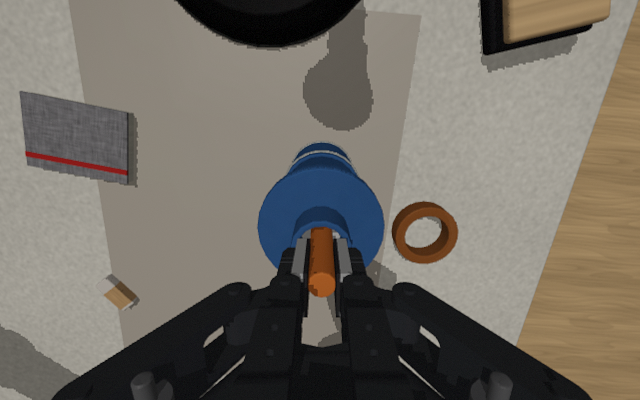

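View pics/d14.png

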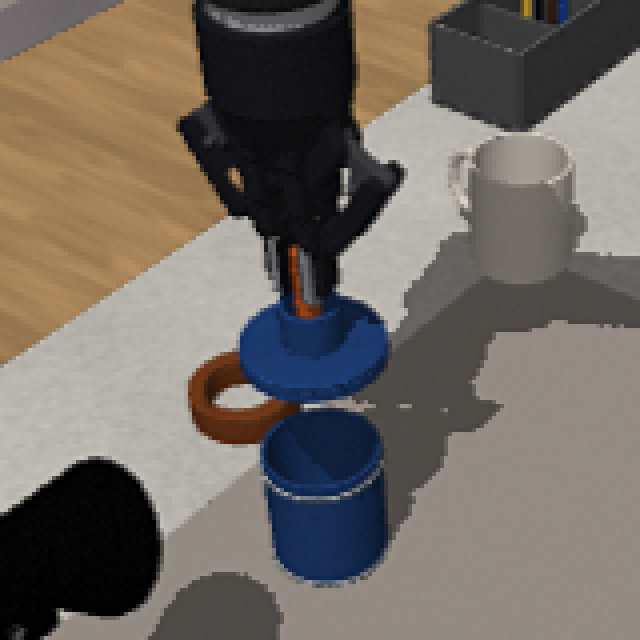

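View pics/s14.png

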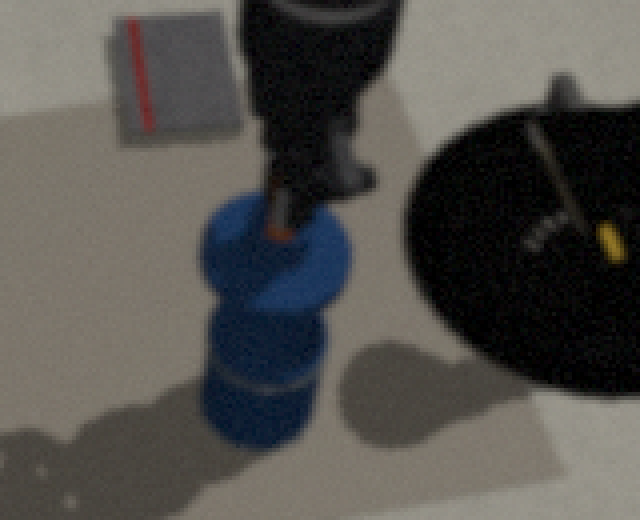

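```bash
python3 - <<'E'
from h import *
for n,z0,k in(("side",(180,110,340,270),4),("scene",(300,130,460,260),4)):
    im=cv2.imread("pics/"+("d14" if n=="side" else "s14")+".png")[:,:,::-1][::4,::4].copy();m=optics.camera_model(n)
    b=cmask(im,(100,90,30),(125,255,255));print(n,blobs(b,60))
    cs=[c[:,0,:]+np.array(z0[:2]) for c in cv2.findContours(b,cv2.RETR_EXTERNAL,cv2.CHAIN_APPROX_NONE)[0] if len(c)>40]
    for c in cs: print(len(c),c.min(0),c.max(0))
    np.save(n+"14.npy",np.concatenate(cs)); cv2.imwrite(f"pics/m_{n}.png",cv2.resize(b,None,fx=4,fy=4,interpolation=0))
    for nm,X in(("rimR",[.6413,.058,.085]),):
        e=[proj(m,[.6413+.036*np.cos(a),.058+.036*np.sin(a),.085]) for a in np.linspace(0,6.28,60)]
        e2=[proj(m,[.641+.0425*np.cos(a),.0565+.0425*np.sin(a),.1664]) for a in np.linspace(0,6.28,60)]
        v=cv2.imread("pics/"+("d14" if n=="side" else "s14")+".png")
        for E,col in((e,(0,255,255)),(e2,(0,255,0))):
            cv2.polylines(v,[np.int32((np.array(E)+.5-np.array(z0[:2]))*4)],True,col,1)
        cv2.imwrite(f"pics/ov_{n}.png",v)
E
```

```text
side [([77.97, 87.22], [60, 73, 37, 28, 770]), ([80.91, 123.08], [65, 102, 32, 44, 1089])]
163 [245 212] [276 255]
103 [240 183] [276 210]
scene [([66.54, 78.96], [51, 48, 36, 64, 1586])]
181 [351 178] [386 241]
```

View pics/ov_side.png

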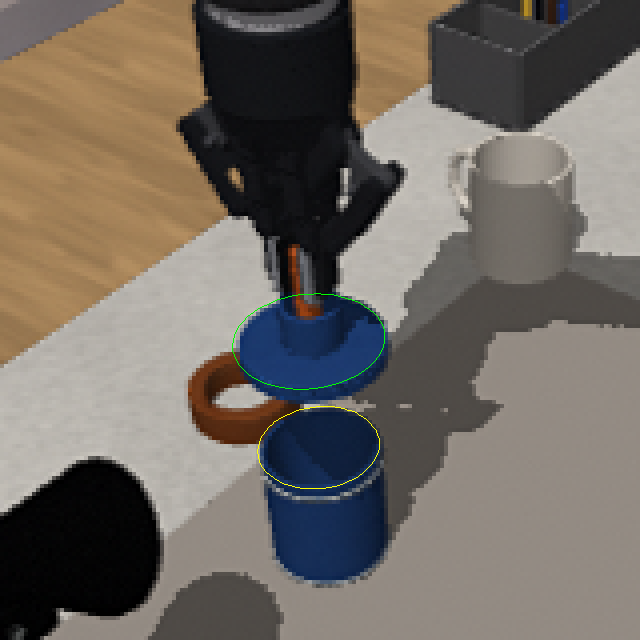

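View pics/ov_scene.png

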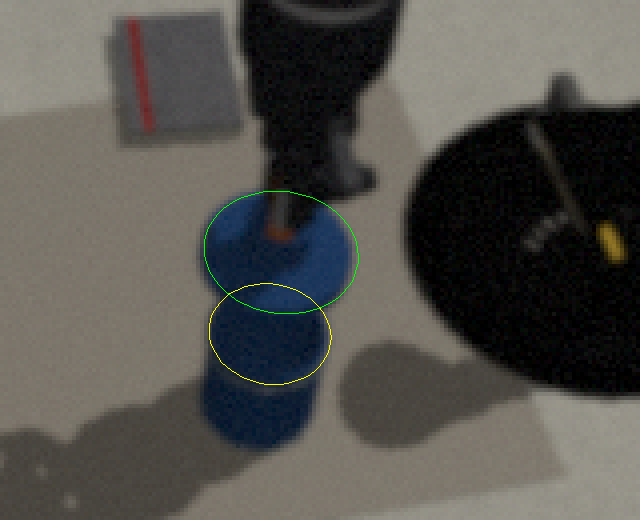

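servo_tool(
  plan=[
    [0.3,1.7,-8,0,0,0,1],
    [0.3,1.7,-20,0,0,0,1],
    [0.3,1.7,-33,0,0,0,1],
    [0.3,1.7,-45,0,0,0,1],
    [0.3,1.7,-53,0,0,0,1],
    [0.3,1.7,-57,0,0,0,1],
    [0.3,1.7,-58,0,0,0,1],
    [0.3,1.7,-58,0,0,0,1],
  ],
)

```text
clock: 16.25
eef_pos: [0.6418, 0.0605, 0.1429]
tcp_rot: [0.479, 0.52, -0.479, 0.52]
wrist_force: [-0.3, 0.1, -2.8]
gripper_width: 0.0121
```

```bash
python3 - <<'E'
from h import *
s,R=st()
im=optics.get_image("side");save("d15.png",im,(200,150,320,270),5)
im=optics.get_image("scene");save("s15.png",im,(320,150,420,260),5)
s,R=st()
E
```

```text
t 16.25 p [641.8  60.5 142.9] x [ 0.001  0.    -1.   ] yang 4.65 F [-0.3  0.1 -2.8] M [-0.05  0.02 -0.01] w 12.1 q [0.02, 0.47, -0.25, 1.64, 0.13, 1.05, -0.18]
t 16.35 p [642.1  60.5 143.4] x [ 0.001  0.    -1.   ] yang 4.64 F [ 0.6  0.1 -1.6] M [0.01 0.03 0.01] w 12.5 q [0.02, 0.47, -0.25, 1.64, 0.13, 1.05, -0.18]
```

View pics/d15.png

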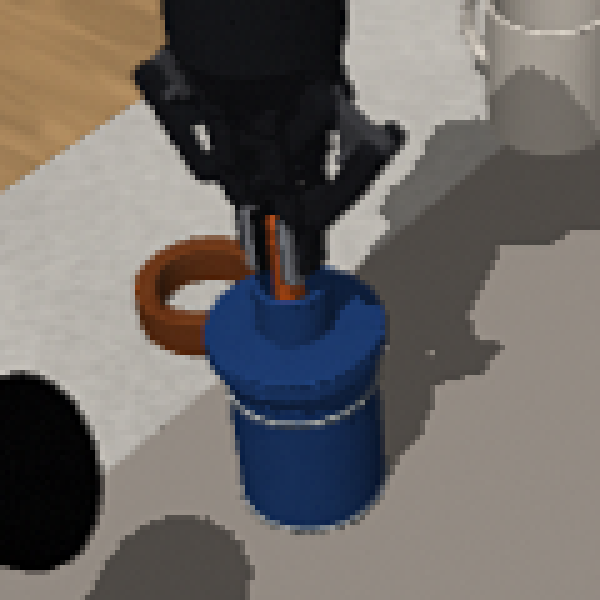

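View pics/s15.png

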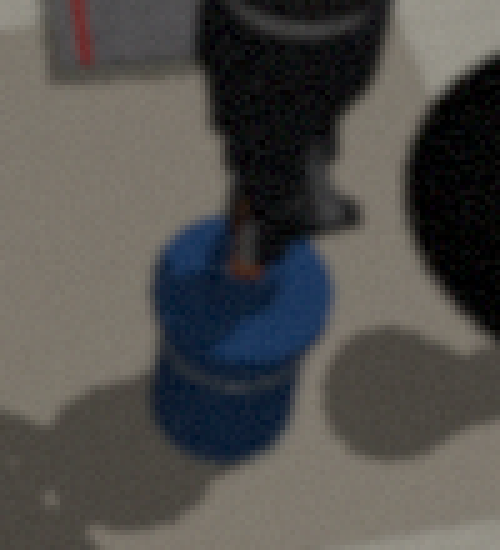

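```bash
python3 - <<'E'
from h import *
st()
for n,z0,dx,f in(("side",(200,150),0,"d15"),("scene",(320,150),0,"s15")):
    m=optics.camera_model(n);v=cv2.imread(f"pics/{f}.png")
    for c,rr,z,col in((( .6413,.058),.036,.0,(0,255,255)),((.6413,.058),.0425,.109,(0,255,0)),((.6413,.058),.0425,.097,(0,200,0))):
        e=[proj(m,[c[0]+rr*np.cos(a),c[1]+rr*np.sin(a),z]) for a in np.linspace(0,6.28,60)]
        cv2.polylines(v,[np.int32((np.array(e)+.5-np.array(z0))*5)],True,col,1)
    cv2.imwrite(f"pics/ov15_{n}.png",v)
E
```

```text
t 16.35 p [642.1  60.5 143.4] x [ 0.001  0.    -1.   ] yang 4.64 F [ 0.6  0.1 -1.6] M [0.01 0.03 0.01] w 12.5 q [0.02, 0.47, -0.25, 1.64, 0.13, 1.05, -0.18]
```

View pics/ov15_side.png

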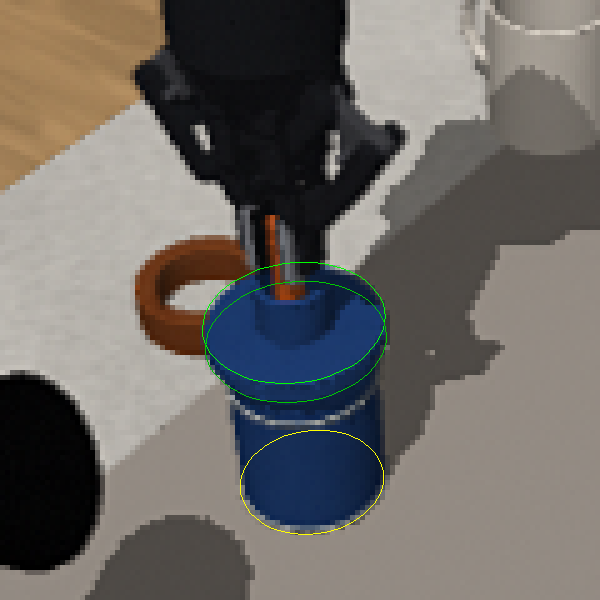

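View pics/ov15_scene.png

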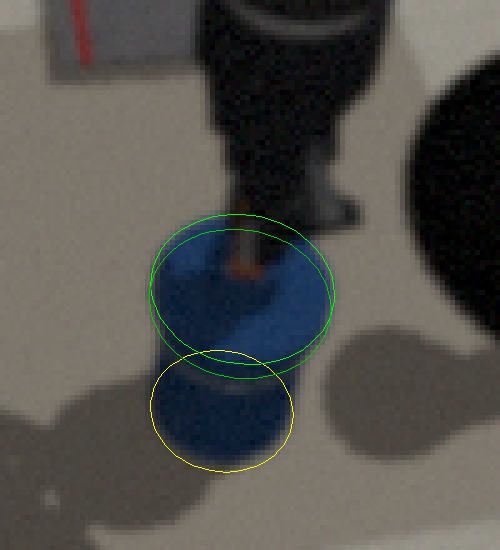

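servo_tool(
  plan=[
    [0,-0.8,-2,0,0,0,1],
    [0,-0.8,-4,0,0,0,1],
    [0,-0.8,-6,0,0,0,1],
    [0,-0.8,-8,0,0,0,1],
    [0,-0.8,-9,0,0,0,1],
    [0,-0.8,-9,0,0,0,1],
  ],
)

```text
clock: 16.95
eef_pos: [0.6414, 0.0596, 0.1335]
tcp_rot: [0.479, 0.52, -0.479, 0.52]
wrist_force: [-1.0, 0.2, -1.9]
gripper_width: 0.0122
```

```bash
python3 - <<'E'
from h import *
st()
E
```

```text
t 16.95 p [641.4  59.6 133.5] x [-0. -0. -1.] yang 4.64 F [-1.   0.2 -1.9] M [ 0.02 -0.04 -0.  ] w 12.2 q [0.02, 0.48, -0.25, 1.65, 0.13, 1.03, -0.18]
```

servo_tool(
  plan=[
    [0,0,-1,0,0,0,1],
    [0,0,-2,0,0,0,1],
    [0,0,-3,0,0,0,1],
    [0,0,-4,0,0,0,1],
    [0,0,-4.5,0,0,0,1],
    [0,0,-4.5,0,0,0,1],
  ],
)

```text
clock: 17.55
eef_pos: [0.6415, 0.0596, 0.1291]
tcp_rot: [0.479, 0.52, -0.479, 0.52]
wrist_force: [-0.3, 0.8, -2.3]
gripper_width: 0.0124
```

servo_tool(
  plan=[
    [0,0,-0.5,0,0,0,1],
    [0,0,-1,0,0,0,1],
    [0,0,-1.5,0,0,0,1],
    [0,0,-2,0,0,0,1],
    [0,0,-2,0,0,0,1],
  ],
)

```text
clock: 18.05
eef_pos: [0.6416, 0.0596, 0.1273]
tcp_rot: [0.479, 0.52, -0.479, 0.52]
wrist_force: [-0.2, 0.3, -2.2]
gripper_width: 0.0123
```

servo_tool(
  plan=[
    [0,0,-0.5,0,0,0,1],
    [0,0,-1,0,0,0,1],
    [0,0,-1.5,0,0,0,1],
    [0,0,-1.5,0,0,0,1],
  ],
)

```text
clock: 18.45
eef_pos: [0.6417, 0.0596, 0.1272]
tcp_rot: [0.479, 0.52, -0.479, 0.52]
wrist_force: [-4.2, -0.1, 7.4]
gripper_width: 0.0121
```

servo_tool(
  plan=[
    [0,0,0.6,0,0,0,1],
    [0,0,0.6,0,0,0,0.6],
    [0,0,0.6,0,0,0,0.2],
    [0,0,0.6,0,0,0,-0.4],
    [0,0,0.6,0,0,0,-1],
    [0,0,0.6,0,0,0,-1],
    [0,0,10,0,0,0,-1],
    [0,0,30,0,0,0,-1],
  ],
)

```text
clock: 19.25
eef_pos: [0.6403, 0.0594, 0.1548]
tcp_rot: [0.478, 0.521, -0.48, 0.519]
wrist_force: [0.5, -0.1, 0.0]
gripper_width: 0.085
```

servo_tool(
  plan=[
    [0,0,30,0,0,0,-1],
    [0,0,60,0,0,0,-1],
    [0,0,60,0,0,0,-1],
  ],
)

```text
clock: 19.55
eef_pos: [0.6448, 0.0603, 0.2218]
tcp_rot: [0.482, 0.517, -0.477, 0.522]
wrist_force: [0.5, 0.5, -0.3]
gripper_width: 0.0852
```

```bash
python3 - <<'E'
from h import *
st()
m=optics.camera_model("wrist");im=optics.get_image("wrist");save("w16.png",im)
np.savez("w16.npz",**{k:np.array(v) for k,v in m.items()})
save("w16c.png",im,(240,100,400,260),4)
im=optics.get_image("side");save("d16.png",im,(200,150,320,270),5)
im=optics.get_image("scene");save("s16.png",im,(320,150,420,260),5)
E
```

```text
t 19.55 p [644.8  60.3 221.8] x [ 0.01   0.001 -1.   ] yang 4.63 F [ 0.5  0.5 -0.3] M [ 0.02 -0.02 -0.04] w 85.2 q [0.03, 0.4, -0.26, 1.56, 0.11, 1.19, -0.17]
```

View pics/w16c.png

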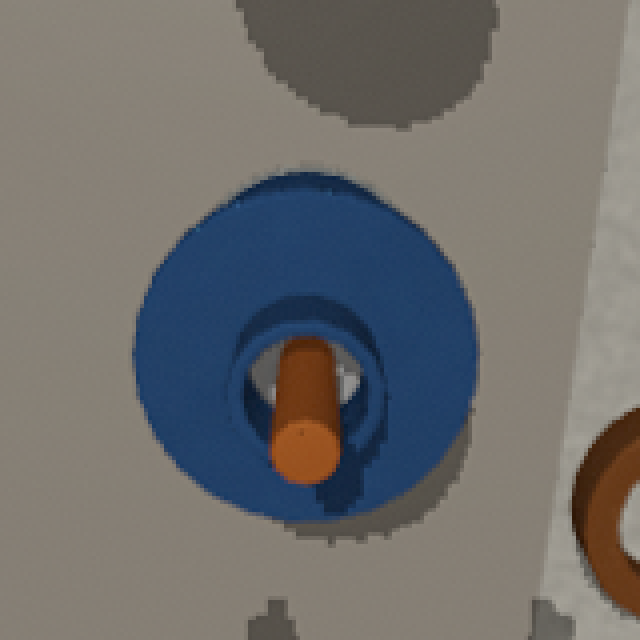

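View pics/d16.png

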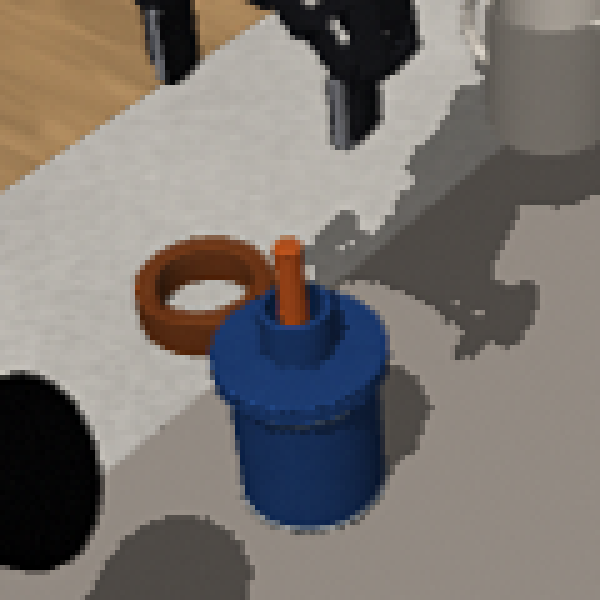

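```bash
python3 - <<'E'
from h import *
m={k:v for k,v in np.load("w16.npz").items()}
im=cv2.imread("pics/w16.png")[:,:,::-1].copy()
print("post",plane(m,316.5,212.3,.155),"collar",plane(m,316.75,197,.119))
b=cmask(im,(100,90,30),(125,255,255));b[250:]=0
cn=max(cv2.findContours(b,cv2.RETR_EXTERNAL,cv2.CHAIN_APPROX_NONE)[0],key=len)[:,0,:]
print(circ(np.array([plane(m,u,v,.093) for u,v in cn if v>155])))
for a in(.119,):
    pass
v=cv2.resize(im[100:260,240:400],None,fx=4,fy=4,interpolation=0)[:,:,::-1].copy()
for c,rr,z in(((.6413,.058),.018,.119),((.6413,.058),.014,.119),((.6413,.058),.007,.155),((.6413,.058),.0425,.093)):
    e=[proj(m,[c[0]+rr*np.cos(a),c[1]+rr*np.sin(a),z]) for a in np.linspace(0,6.28,60)]
    cv2.polylines(v,[np.int32((np.array(e)+.5-[240,100])*4)],True,(0,255,255),1)
cv2.imwrite("pics/ov16.png",v)
E
```

```text
post [0.64236124 0.05861454 0.155     ] collar [0.64231287 0.05953646 0.119     ]
(array([0.64166427, 0.05821893, 0.04126964]), np.float64(0.00029270088665801243))
```

View pics/ov16.png

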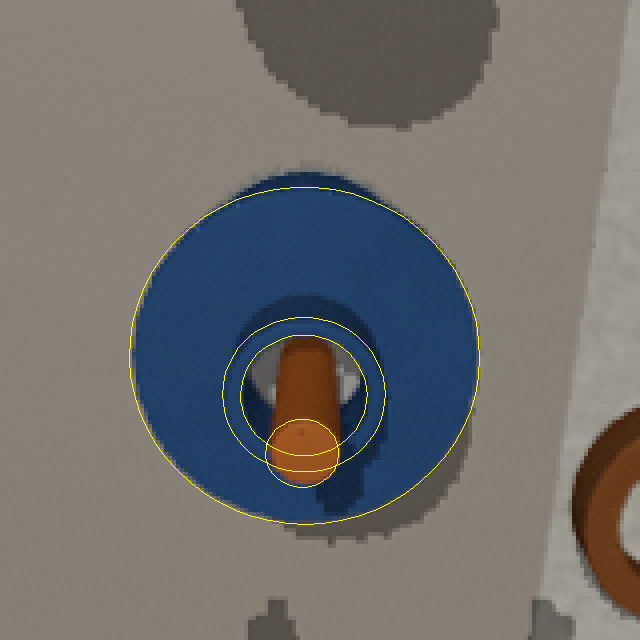

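servo_tool(
  plan=[
    [0,0,0,0,0,0,-1],
    [0,0,0,0,0,0,-1],
  ],
)

```text
clock: 19.9
eef_pos: [0.6409, 0.0595, 0.2145]
tcp_rot: [0.479, 0.52, -0.48, 0.519]
wrist_force: [0.1, -0.6, 0.2]
gripper_width: 0.0857
```

servo_tool(
  plan=[
    [1,-1,-20,0,0,0,-1],
    [1,-1,-50,0,0,0,-1],
    [1,-1,-80,0,0,0,-1],
    [1,-1,-105,0,0,0,-1],
    [1,-1,-115,0,0,0,-1],
    [1,-1,-118,0,0,0,-0.8],
    [1,-1,-118,0,0,0,-0.4],
    [1,-1,-118,0,0,0,0],
  ],
  grip_force=30,
)

```text
clock: 20.7
eef_pos: [0.6437, 0.0589, 0.0992]
tcp_rot: [0.48, 0.519, -0.479, 0.52]
wrist_force: [0.4, -0.3, 0.6]
gripper_width: 0.0491
```

```bash
python3 - <<'E'
from h import *
st()
im=optics.get_image("wrist");save("w17.png",im)
im=optics.get_image("side");save("d17.png",im,(200,150,320,270),5)
E
```

```text
t 20.7 p [643.7  58.9  99.2] x [ 0.003  0.    -1.   ] yang 4.64 F [ 0.4 -0.3  0.6] M [0.01 0.02 0.02] w 49.1 q [0.02, 0.52, -0.24, 1.67, 0.15, 0.97, -0.19]
```

View pics/w17.png

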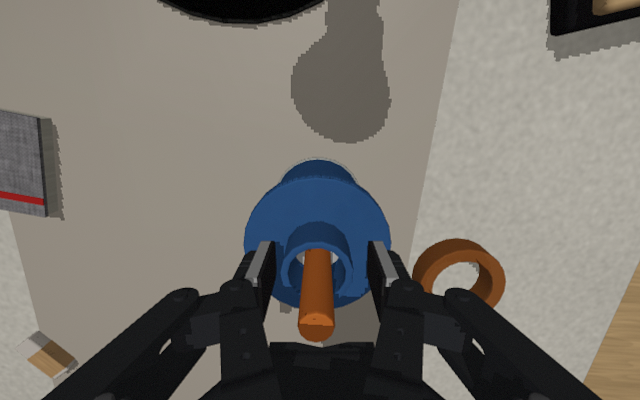

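View pics/d17.png

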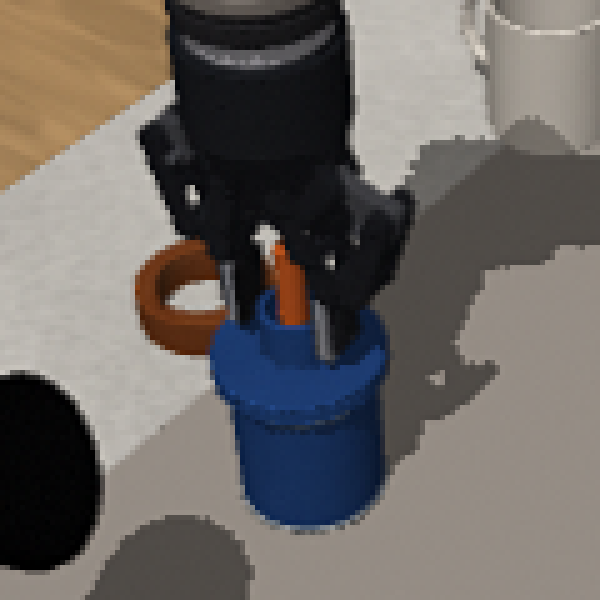

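servo_tool(
  plan=[
    [-1.5,0,-2,0,0,0,0],
    [-1.5,0,-2,0,0,0,0],
    [-1.5,0,-2,0,0,0,0],
  ],
)

```text
clock: 21.1
eef_pos: [0.641, 0.0586, 0.0959]
tcp_rot: [0.479, 0.52, -0.479, 0.52]
wrist_force: [0.2, -0.6, -0.6]
gripper_width: 0.0425
```

```bash
python3 - <<'E'
from h import *
st()
im=optics.get_image("wrist");save("w18.png",im,(220,140,420,360),3)
E
```

```text
t 21.1 p [641.   58.6  95.9] x [ 0. -0. -1.] yang 4.65 F [ 0.2 -0.6 -0.6] M [-0.04  0.   -0.03] w 42.5 q [0.02, 0.52, -0.24, 1.68, 0.15, 0.96, -0.19]
```

View pics/w18.png

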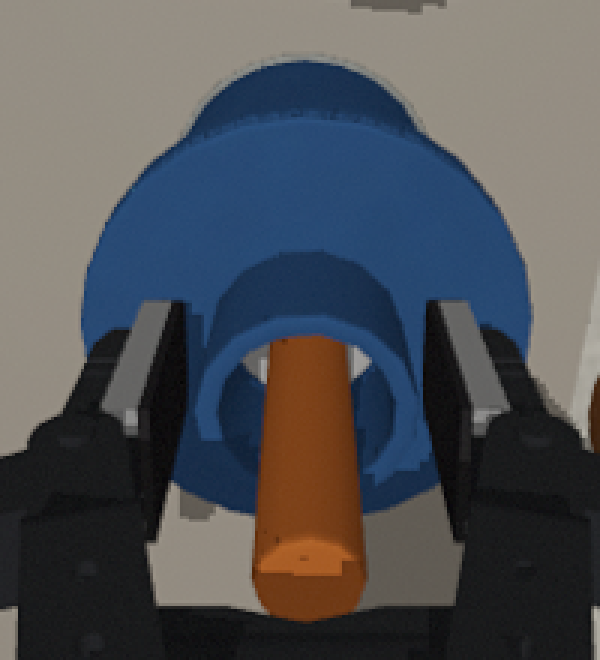

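servo_tool(
  plan=[
    [0.4,0,0,0,0,0,0.1],
    [0.4,0,0,0,0,0,0.2],
    [0.4,0,0,0,0,0,0.3],
    [0.4,0,0,0,0,0,0.5],
    [0.4,0,0,0,0,0,1],
    [0.4,0,0,0,0,0,1],
    [0.4,0,0,0,0,0,1],
  ],
  grip_force=40,
)

```text
clock: 21.85
eef_pos: [0.6416, 0.0586, 0.0961]
tcp_rot: [0.479, 0.52, -0.479, 0.52]
wrist_force: [-1.0, 0.0, 4.5]
gripper_width: 0.035
```

```bash
python3 - <<'E'
from h import *
st()
im=optics.get_image("wrist");save("w19.png",im,(220,140,420,360),3)
im=optics.get_image("side");save("d19.png",im,(200,150,320,270),5)
E
```

```text
t 21.85 p [641.6  58.6  96.1] x [ 0. -0. -1.] yang 4.64 F [-1.   0.   4.5] M [-0.04  0.35  0.04] w 35.0 q [0.02, 0.52, -0.24, 1.68, 0.15, 0.96, -0.19]
```

View pics/w19.png

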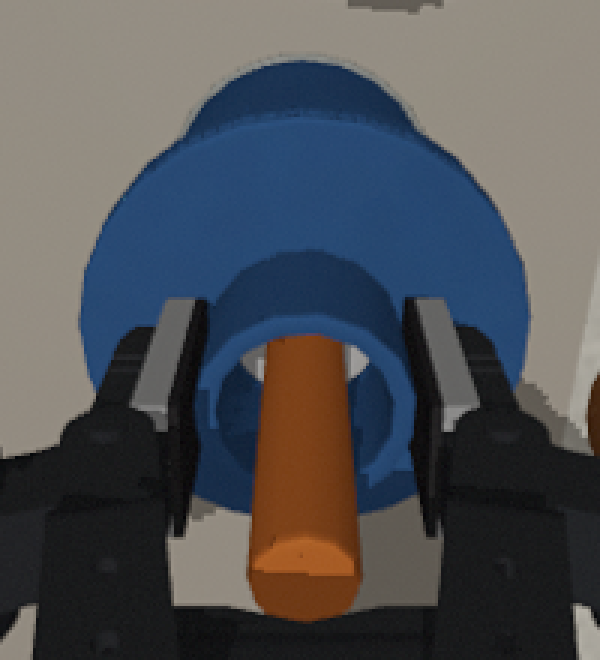

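servo_tool(
  plan=[
    [0,0,1,0,0,0,1],
    [0,0,2,0,0,0,1],
    [0,0,4,0,0,0,1],
    [0,0,6,0,0,0,1],
    [0,0,9,0,0,0,1],
    [0,0,12,0,0,0,1],
    [0,0,15,0,0,0,1],
    [0,0,15,0,0,0,1],
  ],
)

```text
clock: 22.75
eef_pos: [0.642, 0.0587, 0.1115]
tcp_rot: [0.48, 0.52, -0.479, 0.52]
wrist_force: [0.3, -0.5, -1.6]
gripper_width: 0.035
```

```bash
python3 - <<'E'
from h import *
st()
im=optics.get_image("side");save("d20.png",im,(200,150,320,270),5)
im=optics.get_image("wrist");save("w20.png",im,(220,140,420,360),3)
E
```

```text
t 22.75 p [642.   58.7 111.5] x [ 0.001  0.    -1.   ] yang 4.65 F [ 0.3 -0.5 -1.6] M [ 0.01  0.01 -0.03] w 35.0 q [0.02, 0.5, -0.25, 1.67, 0.14, 0.99, -0.19]
```

View pics/d20.png

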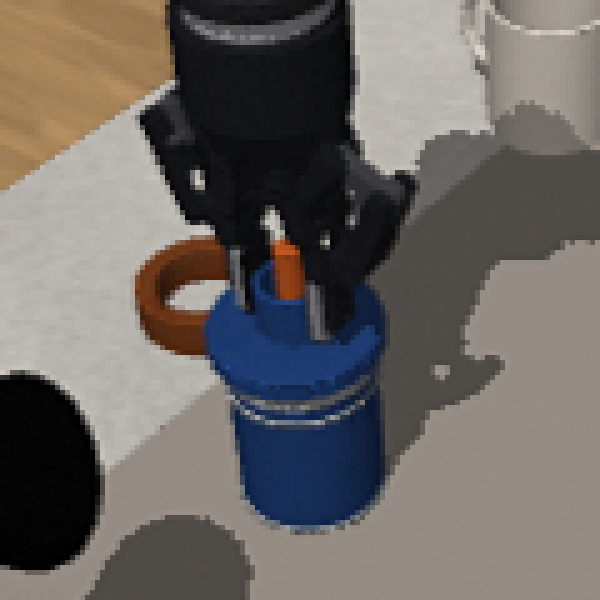

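View pics/w20.png

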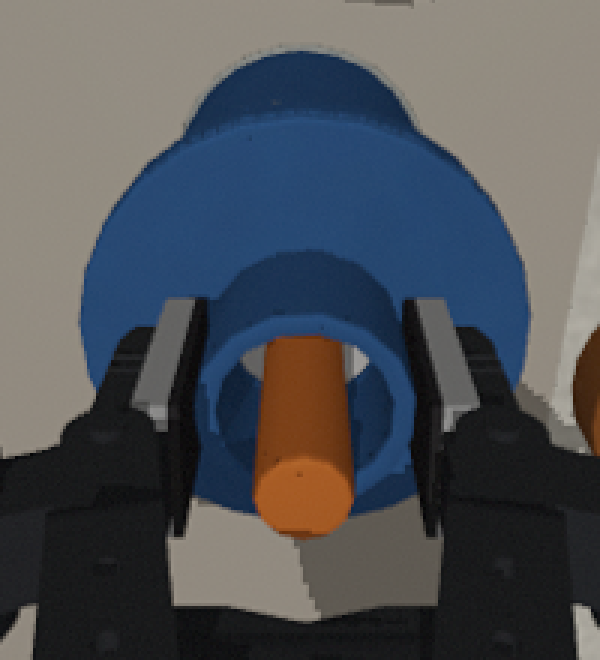

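servo_tool(
  plan=[
    [0,0,8,0,0,0,1],
    [0,0,18,0,0,0,1],
    [0,0,30,0,0,0,1],
    [0,0,43,0,0,0,1],
    [0,0,56,0,0,0,1],
    [0,0,68,0,0,0,1],
    [0,0,75,0,0,0,1],
    [0,0,77,0,0,0,1],
  ],
)

```text
clock: 23.65
eef_pos: [0.6421, 0.0587, 0.1891]
tcp_rot: [0.48, 0.519, -0.479, 0.52]
wrist_force: [0.3, -0.5, -1.5]
gripper_width: 0.0351
```

servo_tool(
  plan=[
    [0,0,0,0,0,0,1],
    [0,0,0,0,0,0,1],
    [0,0,0,0,0,0,1],
    [0,0,0,0,0,0,1],
    [0,0,0,0,0,0,1],
  ],
)

```text
clock: 24.15
eef_pos: [0.6413, 0.0586, 0.1874]
tcp_rot: [0.479, 0.52, -0.479, 0.52]
wrist_force: [-0.0, -0.8, -0.6]
gripper_width: 0.0349
```

```bash
python3 - <<'E'
from h import *
s,R=st();print(np.abs(s["qd"]).max())
im=optics.get_image("side");save("d21.png",im,(130,110,330,400),2.5) if 0 else save("d21.png",im)
save("d21c.png",im,(200,130,320,270),4)
im=optics.get_image("scene");save("s21.png",im,(300,110,500,260),4)
try: lampdiff("side")
except Exception as e: print(e)
st()
E
```

```text
t 24.15 p [641.3  58.6 187.4] x [-0.001 -0.    -1.   ] yang 4.65 F [-0.  -0.8 -0.6] M [-0.01 -0.02  0.07] w 34.9 q [0.03, 0.43, -0.25, 1.6, 0.12, 1.13, -0.17]
0.002711634608664979
ptr [0.58855754 0.30767787] 177.89 72
mark [0.55570541 0.3091507 ] 179.66 44
axis [0.62672255 0.3062715 ] ptr ang 177.88963522835144 mark ang 177.67837166626433 swivel deg 0.21126356208711172 fixed-axis 0.2961507246645283
t 24.3 p [641.4  58.7 187.6] x [-0.  0. -1.] yang 4.65 F [ 0.4 -0.4 -0.7] M [-0.02  0.02  0.  ] w 35.1 q [0.03, 0.43, -0.25, 1.6, 0.12, 1.13, -0.17]
```

View pics/d21.png

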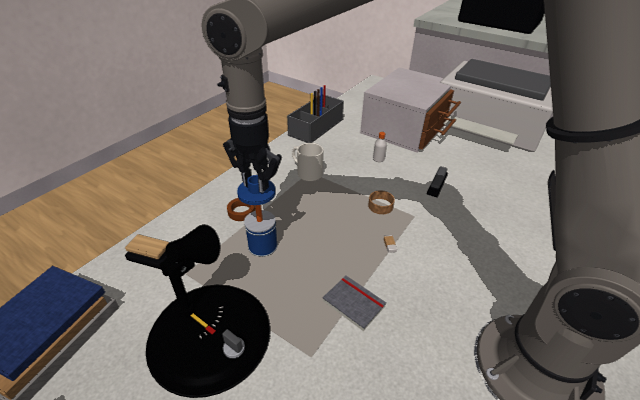

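View pics/d21c.png

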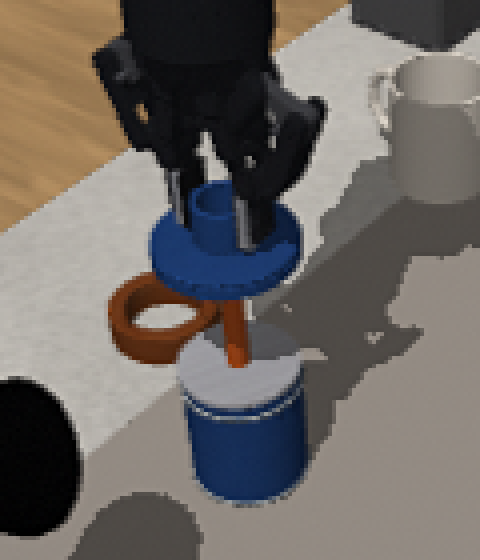

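View pics/s21.png

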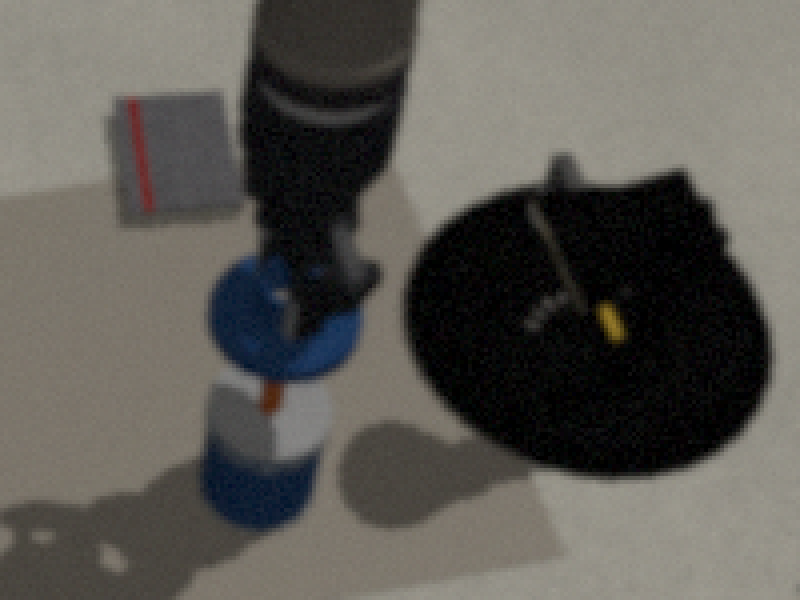

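```bash
python3 - <<'E'
from h import *
im=optics.get_image("wrist");save("w22.png",im,(220,140,420,360),3)
E
```

```text
(no output)
```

View pics/w22.png

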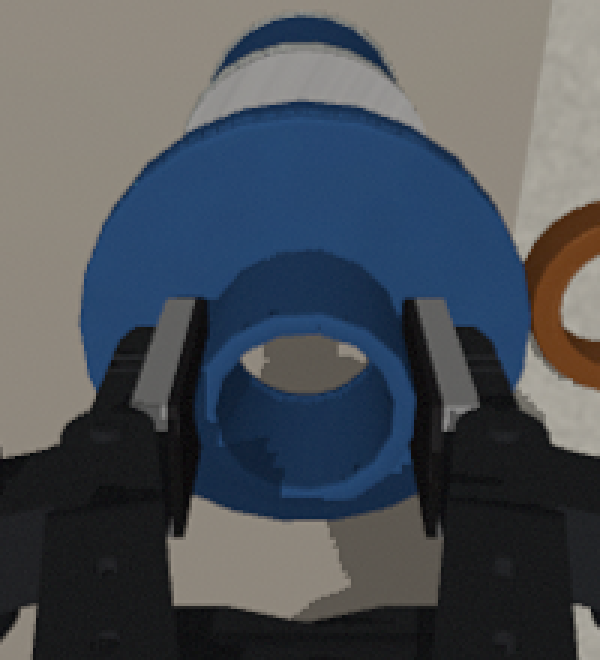

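```bash
python3 - <<'E'
from rig import r
print(r.close_job()); 
E
```

```text
the job is handed in; nothing more can be done
None
```

The job is done and was handed in at about 24 s of the 72 s allowed.

- **Lamp:** I turned the knob clockwise by about 2 rad in small turns. The last look at the pointer, from the side camera after the final lift, put it about 0.2° from the middle of the red mark. The earlier wrist views put it 0.2–0.6° off to the other side, so it lies well within the mark's width.
- **Nested lids:** I lifted the pair by the orange post and lowered them slowly into the tin. A contact force showed up at TCP height 127 mm, which is where the lids should be fully home, and I let go there. Afterwards they looked level and seated.
- **Outer lid:** I lifted it alone by the collar, about 91 mm. Its lower edge should be at about 172 mm, roughly 17 mm above the post's top at 155 mm. That clearance comes from the measured lift; in the last wrist view the collar had not slipped and no post showed in its hole.
- **At hand-in:** the arm was still and the tool vertical, with the lid over the tin. The inner lid looked undisturbed, and I saw nothing else moved.

No check failed. The fixed cameras and the wrist camera disagreed by 1–3 mm on the tin's position. I worked from the wrist reading and compared lid and tin within the same picture. That comparison agreed to under 1 mm from the side and about 2 mm in the blurrier scene view.

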